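# Gauge the throat of the jeweller's disc cutter

### The arm

A 7-joint arm with a two-finger parallel gripper is mounted at the origin on the work surface. World frame = base frame: x ahead of the robot, y to its left, z up, the work surface at z = 0. Lengths are in m, angles in rad, forces in N, time in s.
With the tool pointing down it reaches from about 0.4 to 0.85 m from the base axis. Payload 4.5 kg.
Tool frame: the origin (TCP) lies between the finger pads; the fingertips stand r.tip_reach ahead of it and the grasp point (between the pads) lies 3 mm ahead of it (r.tip_reach is the distance from the TCP to the fingertips, in m); z points along the fingers, y is the line along which they close (so a half turn about z gives the same grasp; the last joint's range is limited). The gripper opens to 88 mm and grips with 3 to 60 N. Pads are 18 mm wide; open, the fingers measure 123 mm over their backs; the gripper's body (75 mm by 187 mm) begins 45 mm behind the grasp point.
Start: joints at [1.276, 0.689, -0.195, 1.565, 0.157, 0.902, -0.215], TCP at [0.202, -0.592, 0.261] pointing down, gripper open.
Joint ranges: [-3.01, 3.01], [-0.46, 2.08], [-1.47, 1.51], [0.13, 2.56], [-1, 4.14], [0.04, 2.09], [-2.66, 2.66]. Speed limits (rad/s): [2.57, 2.57, 3.14, 3.14, 3.14, 3.14, 3.14].

### API

Orientations are given as a unit quaternion [x, y, z, w].
In Python, from plant import r gives the robot as it stands.
- The arm moves only by the tool step_arm, never from a script. Its argument "motion" is a list of rows, each an object with "dp": the shift along the tool's x, y, z in mm, a list of three; "twist": the turn, a rotation vector about the tool's x, y, z in rad, a list of three; "hand": the opening, from -1 (shut) to 1 (fully open). In form: [{"dp": [dx, dy, dz], "twist": [rx, ry, rz], "hand": hand}, ...]. A call has 1 to 5 rows; each row is the pose to reach, as a shift and turn from the pose commanded when the call began, along the tool's axes at that moment; what a row does not reach only later rows make up. A row lasts 1/8 s, in which the tool goes at most 62.5 mm and 10.7 degrees, less where a joint would pass 70% of its speed; a pose out of reach is approached as far as the arm can. A call with a gripper value outside its range is refused whole. The fingers move at their own pace and stop on an object; "force" is the grip in N (left out, the last holds). Time passes only in rows, so rows that repeat a pose let the fingers close. It gives the time, the measured TCP pose, the force, the opening and the grip force at its end, in the units of the state.
- r.get_state(): the state, without advancing time (a new reading comes with each control period).
- r.snapshot(name): name is "side" or "top" or "wrist"; returns a dict with "pixels" (384x512x3 uint8, red, green, blue), "depth" (384x512 float32, m along the optical axis (not along the pixel's ray), 0 where there is no reading), "fx", "fy", "cx", "cy" (pixels), "xyz" and "orientation" of the camera in the world; the wrist camera has in their place "mount" (4x4, takes a point from camera to tool coordinates, whose origin is the TCP and whose axes are the flange's). Camera axes: x right, y down, z forward; pixel columns grow to the right and rows downward; lengths in m; the calibration is good to about 2 mm. A picture is of the moment at which its call begins: read the wrist's pose just before it.
- r.finish_job(): hands the job in; it is judged then, once.
Trained networks look in the newest picture that a camera, given by its name, has taken for a name from the list of things; names that differ only in an ending like _2 or _b are one class to them, and where a whole thing is asked for, a point or a joint stands for the part that bears it (a point fixed in the world has none). Each returns a list of dicts, best first, with "score" (0 to 1); they miss things now and then, are a little off and sometimes report something else, mostly with a low value. They report only what shows in the picture. A call takes as long as a camera call. They do not tell look-alikes from the thing itself.
- r.search_frame(camera, thing): "at" ([x, y, z] in m, in the coordinates of the camera as it stood for that picture, good to about 4 mm: the middle of the surface that is visible of it).
The state is a dict: "clock": time; "q": joint angles; "qd": joint speeds; "joint_torque": joint torques, N m; "tool_pos": TCP position; "eef_rot": TCP orientation; "contact_force": force on the tool from outside, world axes, zero at the start; "moment": the same for the moment, N m; "opening": opening from 0.0 (shut) to 1.0 (fully open); "finger_force": force on a finger pad.
Only numpy, scipy, OpenCV 4.12 (cv2) and the standard library are available. Lean on these libraries where they do the work, as an engineer would, in place of code of your own. Each camera call takes 0.05 s, during which the arm holds its last target. There are 200 camera calls.

### The job

Make the disc cutter ready for work and check its throat. First clear every wooden offcut off the bench sheet and off the cutter's bed into the black scrap bin; then slide the throat guard fully open to its end stop, push the flat gauge blade into the throat until its shoulder rests squarely against the cutter's face, and draw it out again. Lay the gauge back, handle up, lengthwise in the middle of its grey pad and let go of it, then slide the guard fully shut; leave the heart, the jar and the ring cone where they are.

Things in the scene. Friction and masses are not known exactly. Their poses are not given: they have to be found in the camera images.
- cutter: fixed disc cutter: grey steel block 110 mm deep (x 0 to 110), 180 wide (y -55 to +125), 60 high, five round steel discs on top; before its face a flat steel bed (x -110 to 0, y -55 to +55), 16 mm high. Origin on the bench under the middle of the throat's mouth, in the plane of the face; x points into the throat, y along the face, z up. The guard's sheet covers the first 7 mm before the face.
- throat (a point): middle of the lower edge of the throat's mouth, level with the bed's top, 16 mm above the bench; axes as the cutter's. The throat is a flat slot 50 mm wide (y), 11 mm high (z), 85 mm deep (x); its floor continues the bed.
- guard (a joint): position of the sliding throat guard, m: 0 fully shut (covers the mouth) at one end stop, 0.08 fully open at the other; it grows along the cutter's +y. Friction about 1.5 N; it stays where it is left. Its steel sheet is 60 mm wide (y). It starts shut or up to 30 mm open.
- guard_grip (a point): centre of the top of the guard's black upright grip, a block 22 mm (cutter's x) by 18 mm (cutter's y) and 37 mm high, on top of the cutter's front edge; this point is 101 mm above the bench. Pinch it from above across its 18 mm.
- gauge: gauge 170 mm long, 220 g: steel blade (x +10 to +85 mm) 44 wide, 6 thick; brass crossbar, the shoulder (x -2 to +10), 70 wide, 16 high; brass tail (x -85 to -2) 56 wide, 8 thick, with an upright brass handle plate. Origin at mid-length on its underside; x points to the blade's tip, z up. Centre of mass about 20 mm behind the origin.
- gauge_shoulder (a point): on the gauge's underside, mid-width, at the front face of the crossbar (gauge x = +10 mm), which stops against the cutter's face when the blade is fully in. Axes as the gauge's.
- gauge_tip (a point): middle of the blade's front end (gauge x = +85 mm, 3 mm above the underside)
- gauge_handle (a point): point on the gauge's upright handle plate, 46 mm above the gauge's underside, at gauge x = -55 mm; the plate is 36 mm long (gauge x), 14 mm thick (gauge y), its top 62 mm above the underside. Pinch it from above across its 14 mm.
- pad: grey felt pad, 220 mm (x) by 130 mm (y), 6 mm high, fixed to the bench, on which the gauge lies at the start, lengthwise along x. Origin at the centre of its underside.
- bin: black open scrap bin fixed to the bench, 160 mm (x) by 180 mm (y), 70 mm high, walls 5 mm. Origin at the centre of its underside.
- offcut1: wooden offcut, a chunky stick 64 mm long (x), 26 mm wide (y), 24 mm high (z), 35 g; a plain block; origin at the centre of its underside. May be absent (None).
- offcut2: wooden offcut, a chunky stick 78 mm long (x), 26 mm wide (y), 24 mm high (z), 35 g; a plain block; origin at the centre of its underside. May be absent (None).
- offcut3: wooden offcut, a chunky stick 70 mm long (x), 26 mm wide (y), 24 mm high (z), 35 g; stepped: only 12 mm high from x = +5 to +35 mm, so grip it at x = -15 mm; origin at the centre of its underside. May be absent (None).
- offcut4: wooden offcut, a chunky stick 73 mm long (x), 26 mm wide (y), 24 mm high (z), 35 g; pointed at its +x end (its body x from -33 to +27 mm); origin at the centre of its underside. May be absent (None).
- offcut5: wooden offcut, a chunky stick 60 mm long (x), 26 mm wide (y), 24 mm high (z), 35 g; a plain block; if present it lies on the cutter's bed, along the cutter's x; origin at the centre of its underside. May be absent (None).
- heart: bystander: flat brass heart pendant, about 75 mm, 12 mm thick. Leave it where it is. Origin at its underside.
- jar: bystander: glass jar with a steel lid, 56 mm across, 60 mm high. Leave it where it is. Origin at its underside.
- ringcone: bystander: wooden ring cone, 60 mm across its foot, 90 mm high. Leave it where it is. Origin at its underside.
Things that resemble listed ones, but are neither listed nor needed, are in the scene too. There is more than one size of the bin; the job needs the larger.

How it is judged:
By the outcome, as a careful person would: the job done as asked, in the order asked, and still so for the second after the job is handed in, with the robot touching nothing.
Of offcut1, offcut2, offcut3, offcut4, offcut5 only 3 to 5 are there at a start; the rules pass over those that are not, and their reading is None.
At some moment in a run one of offcut1, offcut2, offcut3, offcut4, offcut5 may be knocked a few centimetres aside while the robot is not near it.
Once in a run the grip may slacken for a moment while it holds something.
It also fails if it takes over 210 s, if anything falls off the work surface, if the arm or the gripper's body presses on something with over 40 N, if the wrist force passes 120 N, or if a joint passes its speed limit or range.

## Working session

There is one attempt and no reset: what is moved stays moved. The work goes in short steps, Python scripts to look and compute and a tool call to move; the robot and the scene stay as the last step left them, time stands still between calls to the robot, and variables do not carry over. Pictures are saved under pics/ and viewed, at most 14 in all, crops included, and the job is handed in when it is done.

Besides the shell and the picture viewer there is one more tool, called after ">>>" by a JSON object that holds its "api" and its "payload". step_arm: Moves the arm, as the interface text tells. Its arguments: {"type":"object","properties":{"motion":{"type":"array"},"force":{"type":"number"}},"required":["motion"]}

```bash
ls; mkdir -p pics; cat > h.py <<'E'
import numpy as np, cv2
from scipy.spatial.transform import Rotation as R
from plant import r
def cam(name):
    s=r.get_state(); d=r.snapshot(name)
    if 'mount' in d:
        T=np.eye(4);T[:3,:3]=R.from_quat(s['eef_rot']).as_matrix();T[:3,3]=s['tool_pos'];M=T@np.array(d['mount'])
    else:
        M=np.eye(4);o=np.array(d['orientation']);M[:3,:3]=R.from_quat(o).as_matrix() if o.size==4 else o;M[:3,3]=d['xyz']
    return d,M
def cloud(d,M):
    z=d['depth'];v,u=np.mgrid[:z.shape[0],:z.shape[1]]
    P=np.stack([(u-d['cx'])*z/d['fx'],(v-d['cy'])*z/d['fy'],z],-1)
    W=P@M[:3,:3].T+M[:3,3];W[z==0]=np.nan
    return W
def find(c,t,M,n=4):
    return [(round(x['score'],2),np.round(M[:3,:3]@np.array(x['at'])+M[:3,3],3).tolist()) for x in r.search_frame(c,t)[:n]]
def save(n,d): cv2.imwrite('pics/'+n+'.png',cv2.cvtColor(d['pixels'],cv2.COLOR_RGB2BGR))
E
python3 - <<'E'
from h import *
s=r.get_state();print({k:np.round(v,3).tolist() for k,v in s.items()},r.tip_reach)
for c in('top','side'):
    d,M=cam(c);save(c+'0',d);print(c,M.round(3).tolist(),d['fx'],d['cx'],d['cy'])
    np.savez(c+'0',W=cloud(d,M),px=d['pixels'])
    for t in 'cutter guard guard_grip gauge gauge_handle gauge_shoulder gauge_tip pad bin offcut1 offcut2 offcut3 offcut4 offcut5 heart jar ringcone'.split():print(t,find(c,t,M))
E
```

```text
pics
{'clock': 0.0, 'q': [1.276, 0.69, -0.194, 1.566, 0.157, 0.902, -0.215], 'qd': [-0.0, -0.001, -0.0, 0.002, 0.002, 0.001, -0.0], 'joint_torque': [-0.0, -52.757, -1.267, -15.343, -0.053, 0.007, 0.0], 'tool_pos': [0.202, -0.591, 0.26], 'eef_rot': [0.987, 0.164, -0.0, -0.001], 'contact_force': [-0.338, -0.205, -0.147], 'moment': [-0.03, -0.013, -0.017], 'finger_force': 0.0, 'opening': 1.002} 0.022
top [[0.023, -0.998, 0.061, 0.435], [-1.0, -0.022, 0.008, 0.053], [-0.007, -0.061, -0.998, 1.115], [0.0, 0.0, 0.0, 1.0]] 430.807222524641 260.26038077616386 188.06202854767412
cutter [(0.86, [0.573, -0.215, 0.061]), (0.39, [0.463, 0.277, 0.017])]
guard [(0.55, [0.565, -0.185, 0.063]), (0.22, [0.466, 0.277, 0.01])]
guard_grip [(0.79, [0.563, -0.185, 0.061])]
gauge [(0.77, [0.465, 0.278, 0.017])]
gauge_handle [(0.84, [0.462, 0.279, 0.01])]
gauge_shoulder [(0.8, [0.46, 0.28, 0.015])]
gauge_tip [(0.82, [0.457, 0.281, 0.018])]
pad [(0.61, [0.488, 0.278, 0.008])]
bin [(0.74, [0.691, 0.291, 0.005]), (0.74, [0.46, 0.281, 0.013]), (0.69, [0.169, 0.302, 0.005])]
offcut1 [(0.62, [0.56, 0.026, 0.028]),
[... 1586 characters left out ...]
]), (0.73, [0.61, -0.115, 0.04]), (0.54, [0.459, 0.273, 0.017])]
offcut3 [(0.88, [0.464, -0.016, 0.02]), (0.86, [0.553, 0.019, 0.014]), (0.73, [0.61, -0.115, 0.04]), (0.54, [0.459, 0.273, 0.017])]
offcut4 [(0.88, [0.464, -0.016, 0.02]), (0.86, [0.553, 0.019, 0.014]), (0.73, [0.61, -0.115, 0.04]), (0.54, [0.459, 0.273, 0.017])]
offcut5 [(0.88, [0.464, -0.016, 0.02]), (0.86, [0.553, 0.019, 0.014]), (0.73, [0.61, -0.115, 0.04]), (0.54, [0.459, 0.273, 0.017])]
heart [(0.92, [0.765, 0.038, 0.016]), (0.54, [0.489, 0.256, 0.009]), (0.26, [0.566, -0.254, 0.06])]
jar [(0.55, [0.35, -0.154, 0.058]), (0.32, [0.69, 0.298, 0.032])]
ringcone [(0.71, [0.565, -0.195, 0.064]), (0.59, [0.744, -0.236, 0.011])]
```

View pics/top0.png

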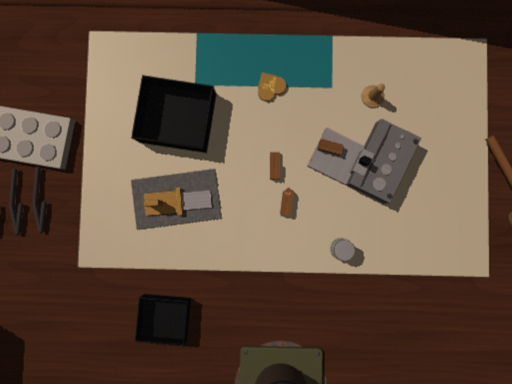

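View pics/side0.png

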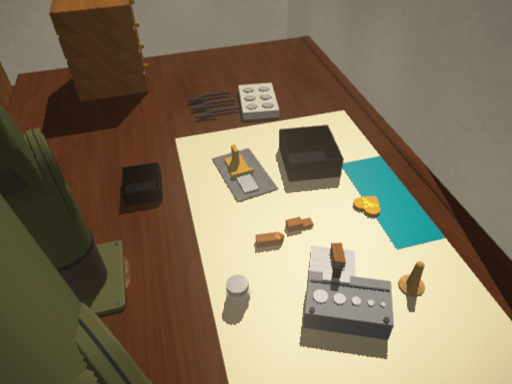

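The top view shows the large bin at (175,113), the gauge on its pad at (176,200), offcuts at (275,165), (287,202) and (331,148, on the bed), the cutter at (385,160) and the guard grip at (365,160). The side view agrees: two offcuts on the sheet and one on the bed. The smaller bin is at (163,320).

```bash
cat >> h.py <<'E'
def rect(P):
    (c,s,a)=cv2.minAreaRect((P[:,:2]*1000).astype(np.float32))
    if s[0]<s[1]: s=(s[1],s[0]);a+=90
    return np.round(c,1),np.round(s,1),round((a+90)%180-90,1)
def comps(W,mask,minn=15):
    n,l,st,ce=cv2.connectedComponentsWithStats(mask.astype(np.uint8))
    for i in range(1,n):
        if st[i,4]>=minn:
            P=W[l==i];yield P,ce[i],st[i,4]
E
python3 - <<'E'
from h import *
for c in('top','side'):
    f=np.load(c+'0.npz');W=f['W'];px=f['px']
    x,y,z=W[...,0],W[...,1],W[...,2]
    ws=(x>.3)&(x<.9)&(y>-.45)&(y<.45)
    print(c,'bench z',np.nanmedian(z[(x>.4)&(x<.6)&(y>.08)&(y<.15)]))
    hsv=cv2.cvtColor(px,cv2.COLOR_RGB2HSV)
    print('--z>.012')
    for P,ce,n in comps(W,ws&(z>.010)): print(ce.round(),n,*rect(P),'z',np.percentile(P[:,2],[5,50,95]).round(3))
    print('--brown')
    for P,ce,n in comps(W,ws&(z>.010)&(hsv[...,1]>120)&(hsv[...,0]<25)): print(ce.round(),n,*rect(P),'z',np.percentile(P[:,2],[5,50,95]).round(3),np.median(P,0).round(3))
    cut=ws&(x>.5)&(x<.75)&(y<-.03)&(y>-.32)
    for lo,hi in((.01,.022),(.055,.07),(.085,.12)):
        print('band',lo)
        for P,ce,n in comps(W,cut&(z>lo)&(z<hi)): print(ce.round(),n,*rect(P),'z',np.percentile(P[:,2],[5,50,95]).round(3),np.median(P,0).round(3))
E
```

```text
top bench z 0.0026386272250240594
--z>.012
[270.  87.] 539 [761.9  38.6] [69.9 68.9] -12.4 z [0.011 0.014 0.017]
[171. 110.] 1848 [681.3 281.2] [181.3 161.3] 82.3 z [0.013 0.053 0.073]
[374.  94.] 299 [ 747.8 -225.9] [53.  50.6] -37.4 z [0.011 0.025 0.089]
[367. 160.] 5393 [ 597.  -195.6] [221. 181.] 65.0 z [0.015 0.06  0.066]
[274. 166.] 265 [560.8  26.2] [70.8 23.4] 0.9 z [0.011 0.023 0.028]
[175. 202.] 1363 [462.7 273. ] [176.6  69.5] -86.5 z [0.011 0.015 0.068]
[287. 202.] 273 [468.4  -6.5] [69.8 26.4] -6.1 z [0.022 0.025 0.029]
[342. 249.] 447 [ 353.4 -144.1] [51.7 51.6] -67.0 z [0.023 0.061 0.064]
--brown
[270.  86.] 533 [762.5  37.9] [70.4 68.2] -10.5 z [0.011 0.014 0.017] [0.767 0.044 0.014]
[374.  95.] 286 [ 745.8 -224.4] [50.6 48. ] 52.6 z [0.011 0.019 0.088] [ 0.742 -0.22   0.019]
[330. 147.] 254 [ 608.2 -113. ] [59.3 25.7] 75.6 z [0.037 0.041 0.045] [ 0.608 -0.112  0.041]
[274. 166.] 251 [560.5  26.1] [66.3 23.4] 0.9 z [0.011 0.024 0.028] [0.558 0.027 0.024]
[163. 203.] 831 [458.1 309.4] [96.2 69.3] -83.6 z [0.013 0.017 0.07 ] [0.458 0.308 0.017]
[287. 202.] 260 [468.8  -
[... 1924 characters left out ...]
-0.105  0.016]
[350. 261.] 272 [ 630.9 -131.5] [79.6 31. ] 64.7 z [0.014 0.016 0.018] [ 0.634 -0.133  0.016]
[409. 285.] 82 [ 737.9 -229.3] [41.  19.8] -78.0 z [0.01  0.012 0.02 ] [ 0.738 -0.232  0.012]
[347. 330.] 172 [ 553.  -294.9] [116.6   4.3] -24.7 z [0.01  0.016 0.021] [ 0.554 -0.295  0.016]
band 0.055
[416. 272.] 43 [ 741.4 -229.9] [19.4  8.5] -61.6 z [0.057 0.063 0.069] [ 0.741 -0.231  0.063]
[351. 296.] 3569 [ 575.1 -241.6] [180.7 119. ] -26.1 z [0.058 0.06  0.064] [ 0.578 -0.249  0.06 ]
band 0.085
[337. 267.] 105 [ 567.9 -188.7] [22.1 18.1] 66.6 z [0.086 0.1   0.102] [ 0.566 -0.193  0.1  ]
[419. 263.] 25 [ 744.  -226.6] [14.4  9.9] 86.8 z [0.085 0.087 0.089] [ 0.745 -0.227  0.087]
```

```bash
cat >> h.py <<'E'
def goal(p,yaw,s=None):
    s=s or r.get_state();R0=R.from_quat(s['eef_rot']);p=np.array(p,float)/1000
    x=np.array([np.cos(np.radians(yaw)),np.sin(np.radians(yaw)),0]);z=np.array([0,0,-1.]);Rt=R.from_matrix(np.c_[x,np.cross(z,x),z])
    dp=R0.inv().apply(p-s['tool_pos'])*1000
    return 'dp',dp.round(1).tolist(),'twist',(R0.inv()*Rt).as_rotvec().round(3).tolist(),'dist',round(float(np.linalg.norm(dp)))
def st():
    s=r.get_state();x=R.from_quat(s['eef_rot']).as_matrix()
    print(round(s['clock'],2),'pos',(np.array(s['tool_pos'])*1000).round(1),'yaw',np.degrees(np.arctan2(x[1,0],x[0,0])).round(1),'zax',x[:,2].round(3),'F',np.round(s['contact_force'],1),'op',round(s['opening']*88,1),'ff',round(s['finger_force'],1),'q',np.round(s['q'],2))
E
python3 - <<'E'
from h import *
st()
print(goal((607.8,-113.3,150),75))
W=np.load('top0.npz')['W']
P=np.concatenate([np.load(c+'0.npz')['W'].reshape(-1,3) for c in('top','side')])
Q=P[(abs(P[:,0]-.5607)<.045)&(abs(P[:,1]-.026)<.016)&(P[:,2]>.006)]
for a in np.arange(.52,.60,.01):
    q=Q[(Q[:,0]>a)&(Q[:,0]<a+.01)];print(round(a,2),len(q),np.median(q[:,2]).round(3) if len(q) else '')
E
```

```text
1.8 pos [ 201.8 -591.5  260.7] yaw 18.8 zax [ 0. -0. -1.] F [ 0.1 -0.4  0.1] op 87.8 ff 0.0 q [ 1.28  0.69 -0.19  1.57  0.16  0.9  -0.22]
('dp', [538.6, -321.5, 110.7], 'twist', [0.0, -0.0, -0.98], 'dist', 637)
0.52 55 0.02
0.53 85 0.024
0.54 82 0.024
0.55 82 0.024
0.56 63 0.023
0.57 70 0.012
0.58 68 0.012
0.59 45 0.012
```

>>> {"api": "step_arm", "payload": {"motion": [{"dp": [54,-32,0],"twist": [0,0,-0.1],"hand": 1},{"dp": [108,-64,5],"twist": [0,0,-0.2],"hand": 1},{"dp": [162,-96,15],"twist": [0,0,-0.3],"hand": 1},{"dp": [216,-128,25],"twist": [0,0,-0.4],"hand": 1},{"dp": [270,-160,35],"twist": [0,0,-0.5],"hand": 1}]}}

```text
clock: 2.42
tool_pos: [0.4045, -0.3545, 0.2263]
eef_rot: [0.915, 0.404, 0.0, 0.0]
contact_force: [0.3, 0.1, -0.4]
opening: 0.998
finger_force: 0.0
```

```bash
python3 -c "
from h import *
st();print(goal((607.8,-113.3,130),75))"
```

```text
2.42 pos [ 404.5 -354.5  226.3] yaw 47.7 zax [ 0.001 -0.001 -1.   ] F [ 0.3  0.1 -0.4] op 87.8 ff 0.0 q [ 0.81  0.63 -0.29  1.86  0.27  0.68 -0.38]
('dp', [315.3, -12.3, 96.3], 'twist', [0.001, 0.0, -0.477], 'dist', 330)
```

>>> {"api": "step_arm", "payload": {"motion": [{"dp": [60,-2,5],"twist": [0,0,-0.1],"hand": 1},{"dp": [120,-5,10],"twist": [0,0,-0.2],"hand": 1},{"dp": [180,-8,20],"twist": [0,0,-0.3],"hand": 1},{"dp": [240,-10,50],"twist": [0,0,-0.4],"hand": 1},{"dp": [295,-12,75],"twist": [0,0,-0.47],"hand": 1}]}}

```text
clock: 3.05
tool_pos: [0.5935, -0.131, 0.1518]
eef_rot: [0.796, 0.606, 0.0, 0.001]
contact_force: [0.4, -0.4, 0.1]
opening: 0.999
finger_force: 0.0
```

>>> {"api": "step_arm", "payload": {"motion": [{"dp": [20,0,15],"twist": [0,0,0],"hand": 1},{"dp": [20,0,20],"twist": [0,0,0],"hand": 1}]}}

```text
clock: 3.3
tool_pos: [0.5977, -0.1104, 0.1315]
eef_rot: [0.795, 0.606, -0.0, -0.001]
contact_force: [-0.2, 0.3, -0.0]
opening: 1.003
finger_force: 0.0
```

```bash
python3 - <<'E'
from h import *
st()
d,M=cam('wrist');save('w1',d);W=cloud(d,M);hsv=cv2.cvtColor(d['pixels'],cv2.COLOR_RGB2HSV)
m=(hsv[...,1]>110)&(hsv[...,0]<25)&(W[...,2]>.034)&(W[...,2]<.05)
for P,ce,n in comps(W,m,60): print(ce.round(),n,*rect(P),np.median(P,0).round(4))
print(goal((607.8,-113.3,41),75))
E
```

```text
3.3 pos [ 597.7 -110.4  131.5] yaw 74.6 zax [-0.001  0.001 -1.   ] F [-0.2  0.3 -0. ] op 88.3 ff 0.0 q [ 0.29  0.85 -0.32  1.72  0.41  0.64 -0.53]
[269. 196.] 1954 [ 608.7 -113.3] [59.8 25.4] 76.4 [ 0.6092 -0.1115  0.0389]
('dp', [2.6, 10.8, 90.4], 'twist', [-0.002, 0.001, -0.009], 'dist', 91)
```

View pics/w1.png

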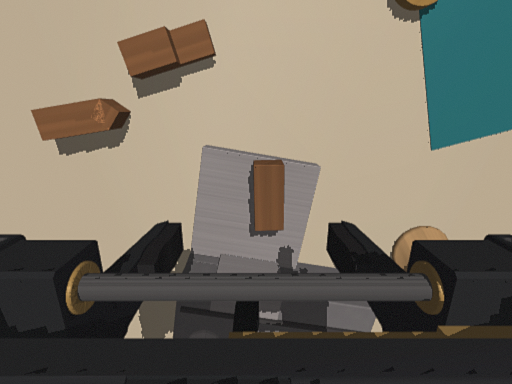

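The wrist view shows offcut5 on the bed at (268,196) and between the open fingers. The stepped offcut is at (167,48) and the pointed one at (82,118).

>>> {"api": "step_arm", "payload": {"motion": [{"dp": [3,11,25],"twist": [0,0,-0.02],"hand": 1},{"dp": [3,11,60],"twist": [0,0,-0.02],"hand": 1},{"dp": [3,11,85],"twist": [0,0,-0.02],"hand": 1},{"dp": [3,11,90],"twist": [0,0,-0.02],"hand": 1},{"dp": [3,11,90],"twist": [0,0,-0.02],"hand": -0.4}], "force": 20}}

```text
clock: 3.98
tool_pos: [0.6091, -0.1144, 0.0432]
eef_rot: [0.791, 0.612, 0.0, 0.001]
contact_force: [-0.3, 0.5, 0.3]
opening: 0.911
finger_force: 0.0
```

>>> {"api": "step_arm", "payload": {"motion": [{"dp": [0,0,0],"twist": [0,0,0],"hand": -0.8},{"dp": [0,0,0],"twist": [0,0,0],"hand": -0.8},{"dp": [0,0,0],"twist": [0,0,0],"hand": -0.8}], "force": 20}}

```text
clock: 4.35
tool_pos: [0.6093, -0.1129, 0.043]
eef_rot: [0.79, 0.613, 0.0, 0.0]
contact_force: [0.4, 0.2, 0.1]
opening: 0.571
finger_force: 0.0
```

```bash
python3 -c "
from h import *
st();print(goal((681.5,281.5,200),75))"
```

```text
4.35 pos [ 609.3 -112.9   43. ] yaw 75.6 zax [ 0.001 -0.    -1.   ] F [0.4 0.2 0.1] op 50.3 ff 0.0 q [ 0.25  0.99 -0.26  1.7   0.47  0.51 -0.56]
('dp', [400.0, -28.2, -157.0], 'twist', [0.001, -0.0, 0.01], 'dist', 431)
```

>>> {"api": "step_arm", "payload": {"motion": [{"dp": [0,0,0],"twist": [0,0,0],"hand": -0.8},{"dp": [0,0,0],"twist": [0,0,0],"hand": -0.8},{"dp": [0,0,0],"twist": [0,0,0],"hand": -0.8},{"dp": [0,0,0],"twist": [0,0,0],"hand": -0.8},{"dp": [0,0,0],"twist": [0,0,0],"hand": -0.8}], "force": 25}}

```text
clock: 4.97
tool_pos: [0.609, -0.1129, 0.0424]
eef_rot: [0.79, 0.613, 0.0, 0.0]
contact_force: [0.2, 0.6, 1.1]
opening: 0.296
finger_force: 25.0
```

>>> {"api": "step_arm", "payload": {"motion": [{"dp": [0,0,-30],"twist": [0,0,0],"hand": -0.8},{"dp": [20,0,-70],"twist": [0,0,0],"hand": -0.8},{"dp": [70,-5,-105],"twist": [0,0,0],"hand": -0.8},{"dp": [125,-10,-130],"twist": [0,0,0],"hand": -0.8},{"dp": [185,-14,-140],"twist": [0,0,0],"hand": -0.8}], "force": 25}}

```text
clock: 5.6
tool_pos: [0.6425, 0.0708, 0.1843]
eef_rot: [0.791, 0.612, 0.001, 0.001]
contact_force: [0.6, 0.2, -1.1]
opening: 0.288
finger_force: 25.0
```

```bash
python3 -c "
from h import *
st();print(goal((705,279,180),82));print(goal((705,279,92),82))"
```

```text
5.6 pos [642.5  70.8 184.3] yaw 75.5 zax [ 0.003 -0.    -1.   ] F [ 0.6  0.2 -1.1] op 25.4 ff 25.0 q [-0.01  0.82 -0.33  1.56  0.33  0.81 -0.72]
('dp', [217.2, 8.3, 4.5], 'twist', [0.003, -0.0, -0.114], 'dist', 217)
('dp', [217.1, 8.1, 92.5], 'twist', [0.003, -0.0, -0.114], 'dist', 236)
```

>>> {"api": "step_arm", "payload": {"motion": [{"dp": [60,3,0],"twist": [0,0,-0.03],"hand": -0.8},{"dp": [120,5,0],"twist": [0,0,-0.06],"hand": -0.8},{"dp": [180,7,5],"twist": [0,0,-0.1],"hand": -0.8},{"dp": [217,8,30],"twist": [0,0,-0.11],"hand": -0.8},{"dp": [217,8,70],"twist": [0,0,-0.11],"hand": -0.8}]}}

```text
clock: 6.22
tool_pos: [0.7032, 0.2843, 0.1126]
eef_rot: [0.754, 0.657, 0.003, -0.001]
contact_force: [-0.7, -0.9, -1.1]
opening: 0.294
finger_force: 25.0
```

>>> {"api": "step_arm", "payload": {"motion": [{"dp": [0,0,22],"twist": [0,0,0],"hand": -0.8},{"dp": [0,0,22],"twist": [0,0,0],"hand": -0.8},{"dp": [0,0,22],"twist": [0,0,0],"hand": 0.5},{"dp": [0,0,22],"twist": [0,0,0],"hand": 0.5},{"dp": [0,0,22],"twist": [0,0,0],"hand": 0.5}]}}

```text
clock: 6.85
tool_pos: [0.7041, 0.278, 0.0918]
eef_rot: [0.756, 0.655, 0.001, 0.0]
contact_force: [-0.7, -0.5, 0.3]
opening: 0.611
finger_force: 0.0
```

>>> {"api": "step_arm", "payload": {"motion": [{"dp": [0,0,-50],"twist": [0,0,-0.18],"hand": 1},{"dp": [-40,0,-90],"twist": [0,0,-0.36],"hand": 1}]}}

```text
clock: 7.1
tool_pos: [0.697, 0.2431, 0.1826]
eef_rot: [0.622, 0.783, 0.002, -0.001]
contact_force: [1.5, -0.5, -0.8]
opening: 0.837
finger_force: 0.0
```

```bash
python3 - <<'E'
from h import *
st()
d,M=cam('top');W=cloud(d,M);hsv=cv2.cvtColor(d['pixels'],cv2.COLOR_RGB2HSV);save('top1',d)
x,y,z=W[...,0],W[...,1],W[...,2]
m=(x>.3)&(x<.9)&(y>-.4)&(y<.4)&(z>.010)&(z<.06)&(hsv[...,1]>100)&(hsv[...,0]<25)
for P,ce,n in comps(W,m,60): print(ce.round(),n,*rect(P),np.median(P,0).round(4))
print(goal((545.5,25.5,130),181))
E
```

```text
7.1 pos [697.  243.1 182.6] yaw 103.1 zax [ 0.002  0.005 -1.   ] F [ 1.5 -0.5 -0.8] op 73.7 ff 0.0 q [-0.21  0.96 -0.44  1.23  0.41  1.04 -0.46]
[270.  86.] 532 [763.   38.2] [69.7 68.8] -11.9 [0.7676 0.0426 0.0138]
[372.  97.] 208 [ 748.3 -226.1] [51.5 48.1] 27.4 [ 0.7403 -0.2188  0.014 ]
[165. 203.] 758 [458.5 309.4] [96.2 69.5] -83.9 [0.4586 0.3031 0.0164]
('dp', [-167.2, -198.7, 57.4], 'twist', [0.005, 0.009, -1.363], 'dist', 266)
```

>>> {"api": "step_arm", "payload": {"motion": [{"dp": [-35,-42,5],"twist": [0,0,-0.18],"hand": 1},{"dp": [-70,-84,15],"twist": [0,0,-0.36],"hand": 1},{"dp": [-105,-126,25],"twist": [0,0,-0.54],"hand": 1},{"dp": [-137,-165,30],"twist": [0,0,-0.72],"hand": 1},{"dp": [-167,-199,35],"twist": [0,0,-0.9],"hand": 1}]}}

```text
clock: 7.78
tool_pos: [0.5387, 0.0303, 0.1458]
eef_rot: [0.222, 0.975, -0.0, 0.001]
contact_force: [0.6, -0.3, -0.1]
opening: 0.997
finger_force: 0.0
```

>>> {"api": "step_arm", "payload": {"motion": [{"dp": [0,0,0],"twist": [0,0,-0.18],"hand": 1},{"dp": [0,0,0],"twist": [0,0,-0.36],"hand": 1},{"dp": [0,0,10],"twist": [0,0,-0.46],"hand": 1},{"dp": [0,0,20],"twist": [0,0,-0.46],"hand": 1},{"dp": [0,0,20],"twist": [0,0,-0.46],"hand": 1}]}}

```text
clock: 8.4
tool_pos: [0.5393, 0.0319, 0.1248]
eef_rot: [-0.003, 1.0, -0.0, -0.001]
contact_force: [0.3, 0.3, -0.2]
opening: 1.0
finger_force: 0.0
```

```bash
cat >> h.py <<'E'
def offw(lo=.009,hi=.04,n=150):
    st();d,M=cam('wrist');W=cloud(d,M);hsv=cv2.cvtColor(d['pixels'],cv2.COLOR_RGB2HSV)
    m=(hsv[...,1]>100)&(hsv[...,0]<25)&(W[...,2]>lo)&(W[...,2]<hi)
    for P,ce,k in comps(W,m,n): print(ce.round(),k,*rect(P),np.median(P,0).round(4))
    return d,M,W
E
python3 - <<'E'
from h import *
offw()
print(goal((545.5,25.5,25),181))
E
```

```text
8.4 pos [539.3  31.9 124.8] yaw -179.7 zax [-0.001 -0.001 -1.   ] F [ 0.3  0.3 -0.2] op 88.0 ff 0.0 q [ 0.26  0.88 -0.7   1.92  0.89  0.7   0.58]
[210. 109.] 2759 [469.2  -6.5] [70.9 26.1] -6.5 [ 0.4642 -0.0057  0.0228]
[248. 211.] 1865 [560.6  25.4] [69.5 25.8] 0.7 [0.5535 0.0254 0.0224]
('dp', [-6.0, -6.6, 100.3], 'twist', [-0.001, -0.0, -0.012], 'dist', 101)
```

>>> {"api": "step_arm", "payload": {"motion": [{"dp": [-6,-6.5,35],"twist": [0,0,-0.01],"hand": 0.6},{"dp": [-6,-6.5,75],"twist": [0,0,-0.01],"hand": 0.4},{"dp": [-6,-6.5,98],"twist": [0,0,-0.01],"hand": 0.2},{"dp": [-6,-6.5,99],"twist": [0,0,-0.01],"hand": 0.0},{"dp": [-6,-6.5,99],"twist": [0,0,-0.01],"hand": -0.8}]}}

```text
clock: 9.07
tool_pos: [0.5462, 0.0262, 0.0273]
eef_rot: [-0.008, 1.0, 0.0, 0.001]
contact_force: [0.4, -0.5, 0.2]
opening: 0.457
finger_force: 0.0
```

>>> {"api": "step_arm", "payload": {"motion": [{"dp": [0,0,0],"twist": [0,0,0],"hand": -0.8},{"dp": [0,0,0],"twist": [0,0,0],"hand": -0.8},{"dp": [0,0,0],"twist": [0,0,0],"hand": -0.8},{"dp": [0,0,0],"twist": [0,0,0],"hand": -0.8},{"dp": [0,0,0],"twist": [0,0,0],"hand": -0.8}]}}

```text
clock: 9.7
tool_pos: [0.5463, 0.0259, 0.0275]
eef_rot: [-0.009, 1.0, 0.0, 0.001]
contact_force: [-0.4, 0.1, 6.2]
opening: 0.292
finger_force: 25.0
```

>>> {"api": "step_arm", "payload": {"motion": [{"dp": [0,0,-40],"twist": [0,0,0],"hand": -0.8},{"dp": [0,0,-100],"twist": [0,0,0],"hand": -0.8},{"dp": [0,0,-150],"twist": [0,0,0],"hand": -0.8}]}}

```text
clock: 10.07
tool_pos: [0.5455, 0.0258, 0.1785]
eef_rot: [-0.009, 1.0, 0.0, 0.0]
contact_force: [1.3, -0.4, -0.1]
opening: 0.289
finger_force: 25.0
```

```bash
python3 -c "
from h import *
st();print(goal((655,285,180),172))"
```

```text
10.07 pos [545.5  25.8 178.5] yaw -179.0 zax [ 0.  0. -1.] F [ 1.3 -0.4 -0.1] op 25.4 ff 25.0 q [ 0.32  0.81 -0.78  1.87  0.78  0.8   0.7 ]
('dp', [-114.0, 257.2, -1.4], 'twist', [0.0, 0.0, 0.157], 'dist', 281)
```

>>> {"api": "step_arm", "payload": {"motion": [{"dp": [-22,52,0],"twist": [0,0,0.03],"hand": -0.8},{"dp": [-44,104,0],"twist": [0,0,0.06],"hand": -0.8},{"dp": [-66,156,0],"twist": [0,0,0.09],"hand": -0.8},{"dp": [-88,208,0],"twist": [0,0,0.12],"hand": -0.8},{"dp": [-106,257,0],"twist": [0,0,0.15],"hand": -0.8}]}}

```text
clock: 10.7
tool_pos: [0.6476, 0.2861, 0.1765]
eef_rot: [0.067, 0.998, -0.0, 0.0]
contact_force: [1.5, 0.2, -0.7]
opening: 0.292
finger_force: 25.0
```

>>> {"api": "step_arm", "payload": {"motion": [{"dp": [0,0,35],"twist": [0,0,0],"hand": -0.8},{"dp": [0,0,80],"twist": [0,0,0],"hand": -0.8},{"dp": [0,0,87],"twist": [0,0,0],"hand": -0.8},{"dp": [0,0,87],"twist": [0,0,0],"hand": -0.8},{"dp": [0,0,87],"twist": [0,0,0],"hand": 0.5}]}}

```text
clock: 11.32
tool_pos: [0.6483, 0.2853, 0.0917]
eef_rot: [0.067, 0.998, 0.001, 0.001]
contact_force: [0.3, 0.0, -0.1]
opening: 0.382
finger_force: 0.0
```

>>> {"api": "step_arm", "payload": {"motion": [{"dp": [0,0,0],"twist": [0,0,0],"hand": 0.5},{"dp": [0,0,0],"twist": [0,0,0],"hand": 0.5},{"dp": [0,0,-50],"twist": [0,0,0],"hand": 1},{"dp": [0,-40,-85],"twist": [0,0,0],"hand": 1}]}}

```text
clock: 11.82
tool_pos: [0.6412, 0.2495, 0.177]
eef_rot: [0.064, 0.998, 0.003, 0.001]
contact_force: [0.5, -0.1, 0.3]
opening: 0.833
finger_force: 0.0
```

```bash
python3 -c "
from h import *
st();print(goal((467,-6.3,130),173.5))"
```

```text
11.82 pos [641.2 249.5 177. ] yaw 172.7 zax [ 0.002  0.006 -1.   ] F [ 0.5 -0.1  0.3] op 73.3 ff 0.0 q [-0.09  0.96 -0.73  1.42  0.68  1.03  0.48]
('dp', [140.3, -276.2, 45.2], 'twist', [0.006, 0.001, -0.014], 'dist', 313)
```

>>> {"api": "step_arm", "payload": {"motion": [{"dp": [28,-53,5],"twist": [0,0,-0.01],"hand": 1},{"dp": [56,-108,10],"twist": [0,0,-0.01],"hand": 1},{"dp": [84,-164,15],"twist": [0,0,-0.01],"hand": 1},{"dp": [112,-220,20],"twist": [0,0,-0.01],"hand": 1},{"dp": [140,-274,25],"twist": [0,0,-0.01],"hand": 1}]}}

```text
clock: 12.45
tool_pos: [0.466, -0.0098, 0.1498]
eef_rot: [0.062, 0.998, -0.0, 0.001]
contact_force: [1.3, -1.1, -0.5]
opening: 1.001
finger_force: 0.0
```

>>> {"api": "step_arm", "payload": {"motion": [{"dp": [0,0,20],"twist": [0,0,0],"hand": 1},{"dp": [0,0,20],"twist": [0,0,0],"hand": 1}]}}

```text
clock: 12.7
tool_pos: [0.4666, -0.0086, 0.1292]
eef_rot: [0.062, 0.998, -0.0, -0.0]
contact_force: [0.4, -0.3, 0.1]
opening: 1.001
finger_force: 0.0
```

```bash
python3 -c "
from h import *
offw();print(goal((467,-6.3,27),173.5))"
```

```text
12.7 pos [466.6  -8.6 129.2] yaw 172.9 zax [-0.001 -0.    -1.   ] F [ 0.4 -0.3  0.1] op 88.1 ff 0.0 q [ 0.29  0.79 -0.61  2.13  0.96  0.52  0.39]
[257. 191.] 2019 [469.2  -7.1] [71.4 25.3] -6.2 [ 0.4634 -0.0065  0.0228]
('dp', [0.6, 1.2, 102.7], 'twist', [0.001, 0.001, -0.009], 'dist', 103)
```

>>> {"api": "step_arm", "payload": {"motion": [{"dp": [2,1,35],"twist": [0,0,-0.01],"hand": 0.6},{"dp": [2,1,75],"twist": [0,0,-0.01],"hand": 0.4},{"dp": [2,1,98],"twist": [0,0,-0.01],"hand": 0.2},{"dp": [2,1,102],"twist": [0,0,-0.01],"hand": 0.0},{"dp": [2,1,102],"twist": [0,0,-0.01],"hand": -0.8}]}}

```text
clock: 13.38
tool_pos: [0.4659, -0.0061, 0.028]
eef_rot: [0.056, 0.998, 0.0, 0.001]
contact_force: [0.7, 0.2, 0.5]
opening: 0.457
finger_force: 0.0
```

>>> {"api": "step_arm", "payload": {"motion": [{"dp": [0,0,0],"twist": [0,0,0],"hand": -0.8},{"dp": [0,0,0],"twist": [0,0,0],"hand": -0.8},{"dp": [0,0,0],"twist": [0,0,0],"hand": -0.8},{"dp": [0,0,0],"twist": [0,0,0],"hand": -0.8},{"dp": [0,0,0],"twist": [0,0,0],"hand": -0.8}]}}

```text
clock: 14.0
tool_pos: [0.4657, -0.0068, 0.0283]
eef_rot: [0.056, 0.998, 0.0, 0.001]
contact_force: [0.9, 0.4, 5.4]
opening: 0.294
finger_force: 25.0
```

>>> {"api": "step_arm", "payload": {"motion": [{"dp": [0,0,-40],"twist": [0,0,0],"hand": -0.8},{"dp": [0,0,-100],"twist": [0,0,0],"hand": -0.8},{"dp": [0,0,-150],"twist": [0,0,0],"hand": -0.8}]}}

```text
clock: 14.38
tool_pos: [0.4645, -0.007, 0.1796]
eef_rot: [0.056, 0.998, 0.0, -0.0]
contact_force: [0.5, -1.3, -1.3]
opening: 0.294
finger_force: 25.0
```

```bash
python3 -c "
from h import *
st();print(goal((678,285,180),172))"
```

```text
14.38 pos [464.5  -7.  179.6] yaw 173.5 zax [-0.  0. -1.] F [ 0.5 -1.3 -1.3] op 25.9 ff 25.0 q [ 0.33  0.7  -0.66  2.1   0.77  0.6   0.57]
('dp', [-179.3, 314.2, -0.4], 'twist', [0.0, -0.0, 0.027], 'dist', 362)
```

>>> {"api": "step_arm", "payload": {"motion": [{"dp": [-25,55,0],"twist": [0,0,0],"hand": -0.8},{"dp": [-50,110,0],"twist": [0,0,0],"hand": -0.8},{"dp": [-75,165,0],"twist": [0,0,0],"hand": -0.8},{"dp": [-100,220,0],"twist": [0,0,0],"hand": -0.8},{"dp": [-125,275,0],"twist": [0,0,0],"hand": -0.8}]}}

```text
clock: 15.0
tool_pos: [0.6208, 0.2533, 0.1775]
eef_rot: [0.056, 0.998, -0.0, -0.0]
contact_force: [1.0, 0.9, -0.5]
opening: 0.295
finger_force: 25.0
```

>>> {"api": "step_arm", "payload": {"motion": [{"dp": [-22,45,0],"twist": [0,0,0],"hand": -0.8},{"dp": [-39,85,5],"twist": [0,0,0],"hand": -0.8},{"dp": [-39,85,45],"twist": [0,0,0],"hand": -0.8},{"dp": [-39,85,85],"twist": [0,0,0],"hand": -0.8},{"dp": [-39,85,88],"twist": [0,0,0],"hand": -0.8}]}}

```text
clock: 15.62
tool_pos: [0.6662, 0.3304, 0.0857]
eef_rot: [0.056, 0.998, -0.002, -0.003]
contact_force: [-0.2, -1.5, -0.3]
opening: 0.293
finger_force: 25.0
```

>>> {"api": "step_arm", "payload": {"motion": [{"dp": [0,0,0],"twist": [0,0,0],"hand": 0.5},{"dp": [0,0,0],"twist": [0,0,0],"hand": 0.5},{"dp": [0,0,0],"twist": [0,0,0],"hand": 0.5},{"dp": [0,0,-50],"twist": [0,0,0],"hand": 1},{"dp": [40,-30,-85],"twist": [0,0,0],"hand": 1}]}}

```text
clock: 16.25
tool_pos: [0.6276, 0.3096, 0.1772]
eef_rot: [0.057, 0.998, 0.003, 0.003]
contact_force: [1.2, 0.6, 0.3]
opening: 0.838
finger_force: 0.0
```

```bash
python3 -c "
from h import *
st()
for c in('top','side'):
    d,M=cam(c);save(c+'2',d);np.savez(c+'2',W=cloud(d,M),px=d['pixels']);print(find(c,'offcut1',M,8))
print(goal((569,-188,200),65))"
```

```text
16.25 pos [627.6 309.6 177.2] yaw 173.4 zax [ 0.006  0.006 -1.   ] F [1.2 0.6 0.3] op 73.7 ff 0.0 q [-0.21  0.95 -0.67  1.38  0.64  1.02  0.45]
[]
[(0.77, [0.656, 0.279, 0.031]), (0.58, [0.571, -0.248, 0.062]), (0.52, [0.71, 0.269, 0.026]), (0.5, [0.666, 0.327, 0.028])]
('dp', [0.8, -498.1, -24.2], 'twist', [0.003, 0.001, 1.895], 'dist', 499)
```

View pics/side2.png

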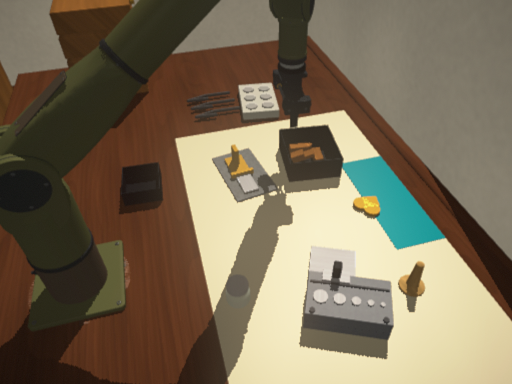

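The side view shows all three offcuts in the large bin at (305,153), and the sheet and bed are clear. Next is the guard.

>>> {"api": "step_arm", "payload": {"motion": [{"dp": [0,-55,-10],"twist": [0,0,0.17],"hand": 1},{"dp": [0,-110,-20],"twist": [0,0,0.34],"hand": 1},{"dp": [0,-165,-24],"twist": [0,0,0.51],"hand": 1},{"dp": [0,-220,-24],"twist": [0,0,0.68],"hand": 1},{"dp": [0,-275,-24],"twist": [0,0,0.85],"hand": 1}]}}

```text
clock: 17.08
tool_pos: [0.5957, 0.0322, 0.198]
eef_rot: [0.466, 0.885, 0.001, 0.001]
contact_force: [-0.0, -0.7, 1.3]
opening: 0.998
finger_force: 0.0
```

```bash
python3 -c "
from h import *
st();print(goal((580,-165,200),65))"
```

```text
17.07 pos [595.7  32.2 198. ] yaw 124.5 zax [ 0.002  0.    -1.   ] F [-0.  -0.7  1.3] op 87.8 ff 0.0 q [ 0.15  0.77 -0.5   1.71  0.48  0.79  0.03]
('dp', [-153.6, -124.6, -2.1], 'twist', [0.002, -0.0, 1.038], 'dist', 198)
```

>>> {"api": "step_arm", "payload": {"motion": [{"dp": [-30,-25,0],"twist": [0,0,0.18],"hand": 1},{"dp": [-60,-50,0],"twist": [0,0,0.36],"hand": 1},{"dp": [-90,-75,0],"twist": [0,0,0.54],"hand": 1},{"dp": [-125,-100,0],"twist": [0,0,0.72],"hand": 1},{"dp": [-153,-124,0],"twist": [0,0,0.9],"hand": 1}]}}

```text
clock: 17.7
tool_pos: [0.5815, -0.1648, 0.1978]
eef_rot: [0.804, 0.594, 0.0, 0.001]
contact_force: [0.4, 0.5, 0.1]
opening: 1.0
finger_force: 0.0
```

>>> {"api": "step_arm", "payload": {"motion": [{"dp": [0,0,0],"twist": [0,0,0.14],"hand": 1},{"dp": [0,0,0],"twist": [0,0,0.14],"hand": 1},{"dp": [0,0,0],"twist": [0,0,0.14],"hand": 0.5}]}}

```text
clock: 18.08
tool_pos: [0.5808, -0.1617, 0.198]
eef_rot: [0.841, 0.541, 0.0, -0.0]
contact_force: [0.3, -0.3, -0.3]
opening: 0.91
finger_force: 0.0
```

```bash
cat >> h.py <<'E'
CX=np.array([np.cos(np.radians(-115)),np.sin(np.radians(-115))]);CY=np.array([-CX[1],CX[0]]);CO=np.array([565.2,-180.5])
def cutc(p): d=np.array(p[:2])-CO;return np.round([d@CX,d@CY],1)
def cutw(x,y): return CO+x*CX+y*CY
E
python3 - <<'E'
from h import *
st();d,M=cam('wrist');save('w2',d);W=cloud(d,M);z=W[...,2]
for lo,hi in((.012,.021),(.056,.064),(.09,.112)):
    for P,ce,n in comps(W,(z>lo)&(z<hi),150):
        print(lo,ce.round(),n,*rect(P),np.percentile(P[:,2],[5,50,95]).round(4),'cut',cutc(rect(P)[0]))
print(goal((568.4,-188.2,95),65))
E
```

```text
18.07 pos [ 580.8 -161.7  198. ] yaw 65.5 zax [ 0.     0.001 -1.   ] F [ 0.3 -0.3 -0.3] op 80.1 ff 0.0 q [ 0.33  0.74 -0.24  1.69  0.24  0.73 -0.45]
0.012 [251. 144.] 9102 [ 620.2 -145.9] [179.7 110.6] -25.2 [0.0137 0.0149 0.0162] cut [-54.6  35.2]
0.012 [ 97. 225.] 190 [ 371.  -138.1] [50.2 16. ] -65.5 [0.0125 0.0163 0.0206] cut [  43.6 -193.9]
0.056 [269. 236.] 8923 [ 581.4 -228.6] [180.6  89.6] -24.4 [0.0578 0.0593 0.063 ] cut [36.7 35. ]
0.056 [ 61. 237.] 157 [ 361.7 -127.4] [33.9  7.5] -26.1 [0.0566 0.0587 0.0598] cut [  37.9 -206.9]
0.09 [255. 224.] 473 [ 568.7 -187.6] [21.1 17.7] 65.2 [0.0933 0.0994 0.1008] cut [5.  6.2]
('dp', [-29.2, -0.1, 103.1], 'twist', [0.0, -0.001, 0.008], 'dist', 107)
```

View pics/w2.png

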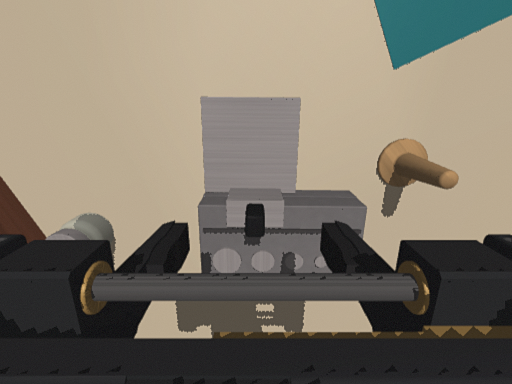

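The wrist view shows the grip at (255,220) on the front edge, the sheet below it, and the bed empty. The cutter frame checks out.

>>> {"api": "step_arm", "payload": {"motion": [{"dp": [-29,0,10],"twist": [0,0,0.01],"hand": 0.3},{"dp": [-29,0,50],"twist": [0,0,0.01],"hand": 0.3},{"dp": [-29,0,90],"twist": [0,0,0.01],"hand": 0.3},{"dp": [-29,0,102],"twist": [0,0,0.01],"hand": 0.3},{"dp": [-29,0,102],"twist": [0,0,0.01],"hand": -1}], "force": 20}}

```text
clock: 18.75
tool_pos: [0.568, -0.1885, 0.0962]
eef_rot: [0.845, 0.535, -0.0, -0.0]
contact_force: [0.7, -0.5, 0.4]
opening: 0.559
finger_force: 0.0
```

>>> {"api": "step_arm", "payload": {"motion": [{"dp": [0,0,0],"twist": [0,0,0],"hand": -1},{"dp": [0,0,0],"twist": [0,0,0],"hand": -1},{"dp": [0,0,0],"twist": [0,0,0],"hand": -1},{"dp": [0,0,0],"twist": [0,0,0],"hand": -1},{"dp": [0,0,0],"twist": [0,0,0],"hand": -1}], "force": 20}}

```text
clock: 19.38
tool_pos: [0.5683, -0.1891, 0.0972]
eef_rot: [0.845, 0.535, 0.0, 0.001]
contact_force: [-0.4, 0.5, 5.7]
opening: 0.203
finger_force: 20.0
```

```bash
python3 -c "
from h import *
st();print(cutc(r.get_state()['tool_pos']*1000 if hasattr(r.get_state()['tool_pos'],'shape') else np.array(r.get_state()['tool_pos'])*1000))"
```

```text
19.38 pos [ 568.3 -189.1   97.2] yaw 64.7 zax [ 0.001 -0.001 -1.   ] F [-0.4  0.5  5.7] op 17.8 ff 20.0 q [ 0.35  0.88 -0.19  1.76  0.29  0.52 -0.47]
[6.5 6.4]
```

>>> {"api": "step_arm", "payload": {"motion": [{"dp": [0,14,0],"twist": [0,0,0],"hand": -1},{"dp": [0,28,0],"twist": [0,0,0],"hand": -1},{"dp": [0,42,0],"twist": [0,0,0],"hand": -1},{"dp": [0,56,0],"twist": [0,0,0],"hand": -1},{"dp": [0,66,0],"twist": [0,0,0],"hand": -1}]}}

```text
clock: 20.0
tool_pos: [0.6281, -0.2171, 0.0972]
eef_rot: [0.845, 0.535, 0.0, 0.0]
contact_force: [-1.8, 1.2, 6.6]
opening: 0.198
finger_force: 20.0
```

>>> {"api": "step_arm", "payload": {"motion": [{"dp": [0,2,0],"twist": [0,0,0],"hand": -1},{"dp": [0,4,0],"twist": [0,0,0],"hand": -1},{"dp": [0,6,0],"twist": [0,0,0],"hand": -1}]}}

```text
clock: 20.38
tool_pos: [0.6332, -0.2194, 0.0972]
eef_rot: [0.845, 0.535, 0.0, 0.0]
contact_force: [-1.7, 1.0, 6.1]
opening: 0.204
finger_force: 20.0
```

```bash
python3 -c "
from h import *
st();print(cutc(np.array(r.get_state()['tool_pos'])*1000))"
```

```text
20.38 pos [ 633.2 -219.4   97.2] yaw 64.7 zax [ 0.001  0.    -1.   ] F [-1.7  1.   6.1] op 17.9 ff 20.0 q [ 0.38  0.95 -0.21  1.53  0.28  0.69 -0.41]
[ 6.6 78.1]
```

>>> {"api": "step_arm", "payload": {"motion": [{"dp": [0,1,0],"twist": [0,0,0],"hand": -1},{"dp": [0,2,0],"twist": [0,0,0],"hand": -1},{"dp": [0,3,0],"twist": [0,0,0],"hand": -1},{"dp": [0,3,0],"twist": [0,0,0],"hand": -1}]}}

```text
clock: 20.88
tool_pos: [0.6357, -0.2206, 0.0972]
eef_rot: [0.845, 0.535, 0.0, -0.0]
contact_force: [-1.7, 1.0, 5.9]
opening: 0.203
finger_force: 20.0
```

>>> {"api": "step_arm", "payload": {"motion": [{"dp": [0,1,0],"twist": [0,0,0],"hand": -1},{"dp": [0,2,0],"twist": [0,0,0],"hand": -1},{"dp": [0,2,0],"twist": [0,0,0],"hand": -1}]}}

```text
clock: 21.25
tool_pos: [0.6358, -0.2207, 0.0972]
eef_rot: [0.845, 0.535, -0.001, -0.002]
contact_force: [-5.6, 2.8, 10.2]
opening: 0.202
finger_force: 20.0
```

```bash
python3 -c "
from h import *
st();print(cutc(np.array(r.get_state()['tool_pos'])*1000))"
```

```text
21.25 pos [ 635.8 -220.7   97.2] yaw 64.7 zax [-0.004  0.001 -1.   ] F [-5.6  2.8 10.2] op 17.8 ff 20.0 q [ 0.38  0.96 -0.22  1.51  0.28  0.7  -0.4 ]
[ 6.6 81. ]
```

>>> {"api": "step_arm", "payload": {"motion": [{"dp": [0,0,0],"twist": [0,0,0],"hand": 0.2},{"dp": [0,0,0],"twist": [0,0,0],"hand": 0.2},{"dp": [0,0,0],"twist": [0,0,0],"hand": 0.2},{"dp": [0,0,-50],"twist": [0,0,0],"hand": 0.2},{"dp": [0,0,-110],"twist": [0,0,0],"hand": 0.2}]}}

```text
clock: 21.88
tool_pos: [0.6366, -0.2218, 0.2061]
eef_rot: [0.845, 0.535, -0.001, -0.001]
contact_force: [1.2, -0.6, -0.3]
opening: 0.598
finger_force: 0.0
```

```bash
python3 -c "
from h import *
st()
d,M=cam('wrist');W=cloud(d,M);z=W[...,2]
for P,ce,n in comps(W,(z>.09)&(z<.112),100):print(ce.round(),n,*rect(P),'cut',cutc(rect(P)[0]))
print(goal((460,312,205),93))"
```

```text
21.88 pos [ 636.6 -221.8  206.1] yaw 64.7 zax [-0.003  0.001 -1.   ] F [ 1.2 -0.6 -0.3] op 52.7 ff 0.0 q [ 0.39  0.82 -0.25  1.45  0.23  0.9  -0.37]
[253. 190.] 479 [ 635.9 -219.4] [21.4 17.6] 64.9 cut [ 5.4 80.5]
('dp', [405.4, -393.3, 7.2], 'twist', [0.013, 0.001, -0.495], 'dist', 565)
```

>>> {"api": "step_arm", "payload": {"motion": [{"dp": [40,-39,0],"twist": [0,0,-0.05],"hand": 1},{"dp": [80,-78,0],"twist": [0,0,-0.1],"hand": 1},{"dp": [120,-117,0],"twist": [0,0,-0.15],"hand": 1},{"dp": [160,-156,0],"twist": [0,0,-0.2],"hand": 1},{"dp": [200,-195,0],"twist": [0,0,-0.25],"hand": 1}]}}

```text
clock: 22.55
tool_pos: [0.5463, 0.0439, 0.2064]
eef_rot: [0.771, 0.637, 0.0, 0.0]
contact_force: [0.2, -0.0, -0.3]
opening: 1.0
finger_force: 0.0
```

```bash
python3 -c "
from h import *
st();print(goal((460,300,215),93))"
```

```text
22.55 pos [546.3  43.9 206.4] yaw 79.1 zax [ 0.001  0.    -1.   ] F [ 0.2 -0.  -0.3] op 88.0 ff 0.0 q [ 0.    0.67 -0.28  1.85  0.28  0.65 -0.63]
('dp', [235.1, -133.3, -8.6], 'twist', [0.001, -0.0, -0.243], 'dist', 270)
```

>>> {"api": "step_arm", "payload": {"motion": [{"dp": [47,-27,0],"twist": [0,0,-0.05],"hand": 1},{"dp": [94,-54,0],"twist": [0,0,-0.1],"hand": 1},{"dp": [141,-81,-4],"twist": [0,0,-0.15],"hand": 1},{"dp": [188,-108,-8],"twist": [0,0,-0.2],"hand": 1},{"dp": [235,-133,-8],"twist": [0,0,-0.24],"hand": 1}]}}

```text
clock: 23.18
tool_pos: [0.4606, 0.3002, 0.2146]
eef_rot: [0.689, 0.724, 0.001, 0.0]
contact_force: [1.0, 0.0, -0.2]
opening: 1.005
finger_force: 0.0
```

>>> {"api": "step_arm", "payload": {"motion": [{"dp": [0,0,0],"twist": [0,0,0],"hand": 1},{"dp": [0,0,0],"twist": [0,0,0],"hand": 1}]}}

```text
clock: 23.42
tool_pos: [0.4613, 0.2975, 0.2141]
eef_rot: [0.69, 0.724, -0.0, 0.001]
contact_force: [0.9, -0.6, 0.3]
opening: 1.0
finger_force: 0.0
```

```bash
python3 - <<'E'
from h import *
st();d,M=cam('wrist');save('w3',d);W=cloud(d,M);z=W[...,2];np.savez('w3',W=W)
for t in('gauge_handle','gauge_tip','gauge_shoulder','pad'):print(t,find('wrist',t,M,2))
hsv=cv2.cvtColor(d['pixels'],cv2.COLOR_RGB2HSV)
reg=(W[...,0]>.36)&(W[...,0]<.56)
br=(hsv[...,1]>110)&(hsv[...,0]<35)&reg
for nm,m in(('handle',(z>.05)&(z<.08)&reg),('brass',(z>.008)&(z<.03)&br),('gauge',(z>.0085)&(z<.08)&reg),('pad',(z>.0035)&(z<.08)&reg),('shoulder',(z>.0175)&(z<.03)&reg)):
    for P,ce,n in comps(W,m,150): print(nm,ce.round(),n,*rect(P),np.percentile(P[:,2],[5,50,95]).round(4))
E
```

```text
23.43 pos [461.3 297.5 214.1] yaw 92.7 zax [ 0.    -0.001 -1.   ] F [ 0.9 -0.6  0.3] op 88.0 ff 0.0 q [-0.48  0.66 -0.3   1.84  0.29  0.68 -0.9 ]
gauge_handle [(0.63, [0.461, 0.285, 0.009])]
gauge_tip [(0.85, [0.462, 0.287, 0.012])]
gauge_shoulder [(0.75, [0.463, 0.285, 0.013])]
pad [(0.88, [0.49, 0.304, 0.004])]
handle [252. 153.] 485 [456.4 326.7] [35.8 13.9] -83.6 [0.0649 0.0667 0.0679]
brass [253. 162.] 3108 [458.3 309.3] [94.8 68.8] -84.0 [0.0117 0.0131 0.0212]
gauge [254. 180.] 5253 [462.6 271.7] [170.3  69.6] -83.6 [0.0102 0.0127 0.0667]
pad [260. 173.] 15981 [469.4 278.6] [219.7 129.6] -81.1 [0.0039 0.0054 0.0207]
shoulder [255. 194.] 534 [463.  268.1] [69.6 12.1] 6.3 [0.0189 0.0208 0.0219]
```

View pics/w3.png

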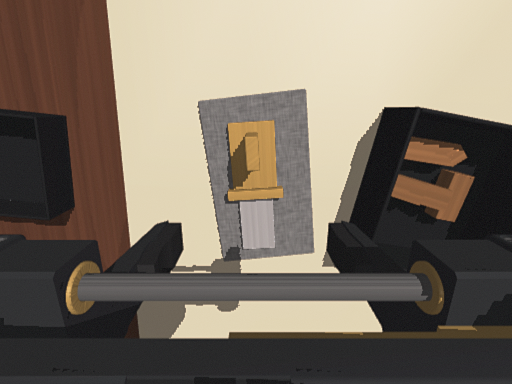

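The wrist view shows the gauge on its pad, blade toward the robot's right: handle at (252,153), crossbar at (255,194), blade at (257,225). The offcuts are in the bin at right. The measured sizes match the given ones, so I'll grasp the handle.

```bash
python3 -c "
from h import *
st();print(goal((456.8,324.4,55),96.3))"
```

```text
23.68 pos [461.7 296.9 214.3] yaw 92.6 zax [ 0.    -0.001 -1.   ] F [-0.4 -0.5 -0.2] op 88.2 ff 0.0 q [-0.48  0.66 -0.3   1.84  0.29  0.68 -0.9 ]
('dp', [27.9, -3.7, 159.3], 'twist', [0.0, 0.001, -0.065], 'dist', 162)
```

>>> {"api": "step_arm", "payload": {"motion": [{"dp": [28,-4,20],"twist": [0,0,-0.065],"hand": 0.6},{"dp": [28,-4,60],"twist": [0,0,-0.065],"hand": 0.4},{"dp": [28,-4,90],"twist": [0,0,-0.065],"hand": 0.2},{"dp": [28,-4,100],"twist": [0,0,-0.065],"hand": 0.1},{"dp": [28,-4,100],"twist": [0,0,-0.065],"hand": 0.1}]}}

```text
clock: 24.3
tool_pos: [0.4559, 0.3258, 0.1143]
eef_rot: [0.666, 0.746, -0.0, 0.0]
contact_force: [0.7, 0.3, 0.9]
opening: 0.55
finger_force: 0.0
```

```bash
python3 -c "
from h import *
st();print(goal((456.8,324.4,55),96.3))"
```

```text
24.3 pos [455.9 325.8 114.3] yaw 96.4 zax [-0. -0. -1.] F [0.7 0.3 0.9] op 48.4 ff 0.0 q [-0.56  0.83 -0.24  1.88  0.38  0.48 -0.95]
('dp', [-1.4, 0.7, 59.3], 'twist', [-0.0, 0.0, 0.002], 'dist', 59)
```

>>> {"api": "step_arm", "payload": {"motion": [{"dp": [-1,0.5,30],"twist": [0,0,0],"hand": 0},{"dp": [-1,0.5,55],"twist": [0,0,0],"hand": 0},{"dp": [-1,0.5,59],"twist": [0,0,0],"hand": 0},{"dp": [-1,0.5,59],"twist": [0,0,0],"hand": -0.3},{"dp": [-1,0.5,59],"twist": [0,0,0],"hand": -1}], "force": 50}}

```text
clock: 24.92
tool_pos: [0.457, 0.3257, 0.0567]
eef_rot: [0.666, 0.746, 0.001, 0.0]
contact_force: [0.4, 0.0, 0.3]
opening: 0.299
finger_force: 0.0
```

>>> {"api": "step_arm", "payload": {"motion": [{"dp": [0,0,0],"twist": [0,0,0],"hand": -1},{"dp": [0,0,0],"twist": [0,0,0],"hand": -1},{"dp": [0,0,0],"twist": [0,0,0],"hand": -1},{"dp": [0,0,0],"twist": [0,0,0],"hand": -1},{"dp": [0,0,0],"twist": [0,0,0],"hand": -1}], "force": 50}}

```text
clock: 25.55
tool_pos: [0.4568, 0.3255, 0.0562]
eef_rot: [0.666, 0.746, 0.001, 0.0]
contact_force: [-0.9, 0.1, 5.8]
opening: 0.153
finger_force: 50.0
```

```bash
python3 -c "
from h import *
st()"
```

```text
25.55 pos [456.8 325.5  56.2] yaw 96.5 zax [ 0.001  0.001 -1.   ] F [-0.9  0.1  5.8] op 13.5 ff 50.0 q [-0.6   0.92 -0.18  1.89  0.42  0.36 -0.98]
```

>>> {"api": "step_arm", "payload": {"motion": [{"dp": [0,0,-10],"twist": [0,0,0],"hand": -1},{"dp": [0,0,-35],"twist": [0,0,0],"hand": -1},{"dp": [0,0,-65],"twist": [0,0,0],"hand": -1},{"dp": [0,0,-90],"twist": [0,0,0],"hand": -1},{"dp": [0,0,-95],"twist": [0,0,0],"hand": -1}], "force": 50}}

```text
clock: 26.18
tool_pos: [0.4568, 0.3256, 0.1519]
eef_rot: [0.666, 0.746, 0.001, 0.0]
contact_force: [-1.2, 0.7, -2.8]
opening: 0.157
finger_force: 50.0
```

```bash
python3 -c "
from h import *
st();print(goal((*cutw(-164,0),150),65))"
```

```text
26.18 pos [456.8 325.6 151.9] yaw 96.5 zax [ 0.002  0.002 -1.   ] F [-1.2  0.7 -2.8] op 13.8 ff 50.0 q [-0.54  0.77 -0.27  1.86  0.36  0.56 -0.93]
('dp', [-375.2, 136.4, 1.6], 'twist', [0.002, -0.002, 0.549], 'dist', 399)
```

>>> {"api": "step_arm", "payload": {"motion": [{"dp": [-18,7,0],"twist": [0,0,0.03],"hand": -1},{"dp": [-55,20,0],"twist": [0,0,0.08],"hand": -1},{"dp": [-100,36,0],"twist": [0,0,0.14],"hand": -1},{"dp": [-145,53,0],"twist": [0,0,0.21],"hand": -1},{"dp": [-190,69,0],"twist": [0,0,0.28],"hand": -1}]}}

```text
clock: 26.8
tool_pos: [0.5463, 0.1405, 0.1489]
eef_rot: [0.765, 0.644, -0.002, 0.0]
contact_force: [0.5, 1.3, -3.1]
opening: 0.151
finger_force: 50.0
```

>>> {"api": "step_arm", "payload": {"motion": [{"dp": [-51,0,0],"twist": [0,0,0.06],"hand": -1},{"dp": [-96,-1,0],"twist": [0,0,0.12],"hand": -1},{"dp": [-135,-2,0],"twist": [0,0,0.18],"hand": -1},{"dp": [-155,-3,0],"twist": [0,0,0.23],"hand": -1},{"dp": [-160,-3,0],"twist": [0,0,0.26],"hand": -1}]}}

```text
clock: 27.42
tool_pos: [0.5161, -0.0146, 0.1498]
eef_rot: [0.842, 0.54, -0.001, -0.0]
contact_force: [0.3, 1.9, -2.5]
opening: 0.153
finger_force: 50.0
```

```bash
python3 -c "
from h import *
st();print(goal((*cutw(-164,0),100),65))"
```

```text
27.43 pos [516.1 -14.6 149.8] yaw 65.3 zax [-0.001 -0.001 -1.   ] F [ 0.3  1.9 -2.5] op 13.4 ff 50.0 q [ 0.06  0.73 -0.19  1.99  0.3   0.45 -0.79]
('dp', [33.8, 114.8, 49.6], 'twist', [-0.001, 0.001, 0.005], 'dist', 130)
```

>>> {"api": "step_arm", "payload": {"motion": [{"dp": [7,25,0],"twist": [0,0,0],"hand": -1},{"dp": [17,60,0],"twist": [0,0,0],"hand": -1},{"dp": [28,95,0],"twist": [0,0,0],"hand": -1},{"dp": [33,113,10],"twist": [0,0,0],"hand": -1},{"dp": [34,115,20],"twist": [0,0,0],"hand": -1}]}}

```text
clock: 28.05
tool_pos: [0.6367, -0.0278, 0.1296]
eef_rot: [0.841, 0.542, 0.001, -0.0]
contact_force: [-0.2, 0.5, -2.4]
opening: 0.155
finger_force: 50.0
```

>>> {"api": "step_arm", "payload": {"motion": [{"dp": [0,0,10],"twist": [0,0,0],"hand": -1},{"dp": [0,0,25],"twist": [0,0,0],"hand": -1},{"dp": [0,0,30],"twist": [0,0,0],"hand": -1},{"dp": [0,0,30],"twist": [0,0,0],"hand": -1}]}}

```text
clock: 28.55
tool_pos: [0.635, -0.0297, 0.0999]
eef_rot: [0.841, 0.541, -0.0, -0.0]
contact_force: [0.1, 0.3, -2.6]
opening: 0.153
finger_force: 50.0
```

```bash
python3 - <<'E'
from h import *
st();s=r.get_state();print(goal((*cutw(-164,0),75),65))
zb=s['tool_pos'][2]*1000-50.2;print('expected underside z',zb,'tcp cut',cutc(np.array(s['tool_pos'])*1000))
for c in('wrist','side'):
    d,M=cam(c);save('in_'+c,d);W=cloud(d,M)*1000
    q=W[...,:2]-CO;u=q@CX;v=q@CY;z=W[...,2]
    # blade/crossbar region in cutter coords
    for nm,a,b,lo,hi in(('blade',-105,-20,25,70),('bar',-125,-90,38,75)):
        m=(u>a)&(u<b)&(abs(v)<45)&(z>lo)&(z<hi)
        if m.sum()<30: print(c,nm,m.sum());continue
        U=u[m];V=v[m];Z=z[m]
        (cc,ss,aa)=cv2.minAreaRect(np.c_[U,V].astype(np.float32))
        k=np.polyfit(U,Z,1)
        print(c,nm,m.sum(),'rect',np.round(cc,1),np.round(ss,1),round(aa,1),'z@',[ (int(x),round(float(np.median(Z[abs(U-x)<6])),1)) for x in range(int(a)+5,int(b),15) if (abs(U-x)<6).sum()>5])
E
```

```text
28.55 pos [635.  -29.7  99.9] yaw 65.5 zax [-0.001 -0.    -1.   ] F [ 0.1  0.3 -2.6] op 13.5 ff 50.0 q [ 0.09  0.92 -0.21  1.64  0.3   0.62 -0.71]
('dp', [-2.1, 0.5, 24.9], 'twist', [-0.001, 0.001, 0.009], 'dist', 25)
expected underside z 49.742670457443495 tcp cut [-166.2   -0.5]
wrist blade 1528 rect [-87.7  -0.4] [45.4 34.7] 89.7 z@ [(-100, 64.3), (-85, 54.5), (-70, 54.4)]
wrist bar 673 rect [-99.6  -0.3] [19.1 45.4] 0.0 z@ [(-105, 64.5)]
side blade 604 rect [-65.2  -0.6] [69.8 79.6] 90.0 z@ [(-100, 57.7), (-85, 55.9), (-70, 56.0), (-55, 56.3), (-40, 55.8), (-25, 55.0)]
side bar 296 rect [-107.5   -0.6] [69.8 34.8] 89.9 z@ [(-120, 59.9), (-105, 62.8)]
```

View pics/in_side.png

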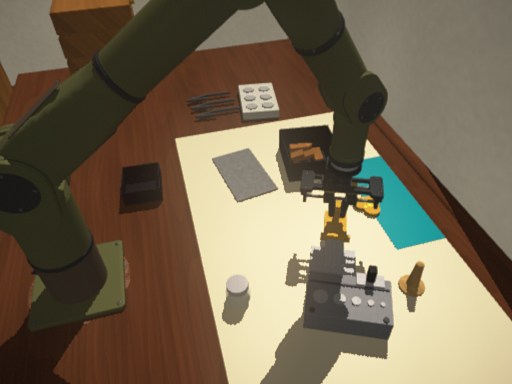

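>>> {"api": "step_arm", "payload": {"motion": [{"dp": [0,0.5,12],"twist": [0,0,0.006],"hand": -1},{"dp": [0,0.5,25],"twist": [0,0,0.006],"hand": -1},{"dp": [0,0.5,31],"twist": [0,0,0.006],"hand": -1},{"dp": [0,0.5,31],"twist": [0,0,0.006],"hand": -1}]}}

```text
clock: 29.15
tool_pos: [0.6354, -0.0299, 0.0685]
eef_rot: [0.842, 0.539, -0.001, -0.0]
contact_force: [0.5, 0.3, -3.0]
opening: 0.152
finger_force: 50.0
```

```bash
python3 -c "
from h import *
st();print(cutc(np.array(r.get_state()['tool_pos'])*1000));print(goal((*cutw(-67,0),68.7),65.2))"
```

```text
29.15 pos [635.4 -29.9  68.5] yaw 65.2 zax [-0.002 -0.    -1.   ] F [ 0.5  0.3 -3. ] op 13.4 ff 50.0 q [ 0.08  0.96 -0.2   1.65  0.31  0.56 -0.73]
[-166.1   -0. ]
('dp', [-99.1, -0.3, -0.1], 'twist', [-0.001, 0.001, -0.0], 'dist', 99)
```

>>> {"api": "step_arm", "payload": {"motion": [{"dp": [-12,0,0],"twist": [0,0,0],"hand": -1},{"dp": [-24,0,0],"twist": [0,0,0],"hand": -1},{"dp": [-32,0,0],"twist": [0,0,0],"hand": -1},{"dp": [-40,0,0],"twist": [0,0,0],"hand": -1}]}}

```text
clock: 29.65
tool_pos: [0.6189, -0.0672, 0.0696]
eef_rot: [0.843, 0.538, 0.0, 0.0]
contact_force: [0.3, 0.1, -2.8]
opening: 0.153
finger_force: 50.0
```

```bash
python3 -c "
from h import *
st();print(cutc(np.array(r.get_state()['tool_pos'])*1000));print(goal((*cutw(-67,0),68.7),65.2))"
```

```text
29.65 pos [618.9 -67.2  69.6] yaw 65.2 zax [ 0. -0. -1.] F [ 0.3  0.1 -2.8] op 13.5 ff 50.0 q [ 0.14  0.95 -0.2   1.69  0.32  0.53 -0.69]
[-125.4    0.8]
('dp', [-58.4, -0.9, 0.9], 'twist', [0.0, 0.0, -0.001], 'dist', 58)
```

>>> {"api": "step_arm", "payload": {"motion": [{"dp": [-13,-0.9,0.5],"twist": [0,0,0],"hand": -1},{"dp": [-27,-0.9,0.5],"twist": [0,0,0],"hand": -1},{"dp": [-41,-0.9,0.5],"twist": [0,0,0],"hand": -1},{"dp": [-53,-0.9,0.5],"twist": [0,0,0],"hand": -1},{"dp": [-57,-0.9,0.5],"twist": [0,0,0],"hand": -1}]}}

```text
clock: 30.28
tool_pos: [0.5938, -0.1191, 0.0689]
eef_rot: [0.843, 0.538, -0.0, 0.0]
contact_force: [0.1, -0.0, -2.4]
opening: 0.154
finger_force: 50.0
```

```bash
python3 -c "
from h import *
st();print(cutc(np.array(r.get_state()['tool_pos'])*1000));print(goal((*cutw(-64,0),68.7),65.2))"
```

```text
30.27 pos [ 593.8 -119.1   68.9] yaw 65.1 zax [-0.    -0.001 -1.   ] F [ 0.1 -0.  -2.4] op 13.5 ff 50.0 q [ 0.23  0.94 -0.2   1.75  0.35  0.49 -0.63]
[-67.7   0. ]
('dp', [-3.7, -0.0, 0.2], 'twist', [-0.0, 0.001, -0.002], 'dist', 4)
```

>>> {"api": "step_arm", "payload": {"motion": [{"dp": [-1.5,0,0.5],"twist": [0,0,0],"hand": -1},{"dp": [-3,0,1],"twist": [0,0,0],"hand": -1},{"dp": [-4,0,1],"twist": [0,0,0],"hand": -1},{"dp": [-5,0,1],"twist": [0,0,0],"hand": -1},{"dp": [-5,0,1],"twist": [0,0,0],"hand": -1}]}}

```text
clock: 30.9
tool_pos: [0.5923, -0.1222, 0.0679]
eef_rot: [0.842, 0.539, -0.0, 0.0]
contact_force: [-0.1, 0.3, -3.1]
opening: 0.149
finger_force: 50.0
```

```bash
python3 -c "
from h import *
st();s=r.get_state();print(cutc(np.array(s['tool_pos'])*1000),'Fx cut',np.dot(s['contact_force'][:2],CX),np.round(s['moment'],2))"
```

```text
30.9 pos [ 592.3 -122.2   67.9] yaw 65.2 zax [ 0. -0. -1.] F [-0.1  0.3 -3.1] op 13.1 ff 50.0 q [ 0.24  0.94 -0.2   1.75  0.35  0.49 -0.63]
[-64.3  -0.1] Fx cut -0.18461477732198658 [ 0.05 -0.07 -0.04]
```

>>> {"api": "step_arm", "payload": {"motion": [{"dp": [-1,0,0],"twist": [0,0,0],"hand": -1},{"dp": [-2,0,0],"twist": [0,0,0],"hand": -1},{"dp": [-2,0,0],"twist": [0,0,0],"hand": -1}]}}

```text
clock: 31.28
tool_pos: [0.5923, -0.1226, 0.0682]
eef_rot: [0.842, 0.539, 0.001, -0.0]
contact_force: [1.6, 4.6, -1.4]
opening: 0.157
finger_force: 50.0
```

```bash
python3 -c "
from h import *
st();s=r.get_state();print(cutc(np.array(s['tool_pos'])*1000),'Fx cut',np.dot(s['contact_force'][:2],CX),np.round(s['moment'],2))"
```

```text
31.27 pos [ 592.3 -122.6   68.2] yaw 65.2 zax [ 0.002  0.002 -1.   ] F [ 1.6  4.6 -1.4] op 13.8 ff 50.0 q [ 0.24  0.94 -0.2   1.75  0.35  0.49 -0.62]
[-63.9   0.1] Fx cut -4.865991826443527 [ 0.84 -0.46 -0.13]
```

>>> {"api": "step_arm", "payload": {"motion": [{"dp": [-1,0,0],"twist": [0,0,0],"hand": -1},{"dp": [-1.5,0,0],"twist": [0,0,0],"hand": -1},{"dp": [-1.5,0,0],"twist": [0,0,0],"hand": -1},{"dp": [-1.5,0,0],"twist": [0,0,0],"hand": -1}]}}

```text
clock: 31.78
tool_pos: [0.5923, -0.1228, 0.0683]
eef_rot: [0.842, 0.539, 0.002, -0.0]
contact_force: [3.2, 5.6, -0.9]
opening: 0.159
finger_force: 50.0
```

```bash
python3 -c "
from h import *
st();s=r.get_state();print(cutc(np.array(s['tool_pos'])*1000),'Fx cut',np.dot(s['contact_force'][:2],CX),np.round(s['moment'],2))
d,M=cam('wrist');W=cloud(d,M)*1000;q=W[...,:2]-CO;u=q@CX;v=q@CY;z=W[...,2]
m=(u>-30)&(u<12)&(abs(v)<45)&(z>29)&(z<40)
U,V=u[m],v[m];print(m.sum(),[(x,np.percentile(U[abs(V-x)<6],[5,95]).round(1).tolist(),np.median(z[m][abs(V-x)<6]).round(1)) for x in(-28,-14,14,28) if (abs(V-x)<6).sum()>5])
m=(u>-30)&(u<-12)&(abs(v)<45)&(z>29)&(z<40)
"
```

```text
31.77 pos [ 592.3 -122.8   68.3] yaw 65.3 zax [ 0.003  0.003 -1.   ] F [ 3.2  5.6 -0.9] op 14.0 ff 50.0 q [ 0.25  0.94 -0.21  1.75  0.35  0.49 -0.62]
[-63.8   0.2] Fx cut -6.434135522773617 [ 1.4  -0.62 -0.17]
953 [(-28, [-1.2, 0.2], np.float64(35.2)), (-14, [-5.4, 0.6], np.float64(33.3)), (14, [-5.5, 0.7], np.float64(33.5)), (28, [-2.6, 1.0], np.float64(34.9))]
```

The shoulder stopped at the expected depth. Force is about 6 N, and the crossbar edge is parallel to the face. Drawing it out.

>>> {"api": "step_arm", "payload": {"motion": [{"dp": [4,0,0],"twist": [0,0,0],"hand": -1},{"dp": [14,0,0],"twist": [0,0,0],"hand": -1},{"dp": [28,0,0],"twist": [0,0,0],"hand": -1},{"dp": [42,0,0],"twist": [0,0,0],"hand": -1},{"dp": [56,0,0],"twist": [0,0,0],"hand": -1}]}}

```text
clock: 32.45
tool_pos: [0.6148, -0.0731, 0.0679]
eef_rot: [0.842, 0.539, 0.0, -0.0]
contact_force: [-0.4, -0.1, -3.1]
opening: 0.156
finger_force: 50.0
```

```bash
python3 -c "
from h import *
st();print(cutc(np.array(r.get_state()['tool_pos'])*1000));print(goal((*cutw(-170,0),68.7),65.2))"
```

```text
32.45 pos [614.8 -73.1  67.9] yaw 65.2 zax [ 0.  0. -1.] F [-0.4 -0.1 -3.1] op 13.7 ff 50.0 q [ 0.15  0.95 -0.2   1.71  0.33  0.52 -0.68]
[-118.3   -0.4]
('dp', [51.7, 0.6, -0.8], 'twist', [-0.0, -0.0, 0.001], 'dist', 52)
```

>>> {"api": "step_arm", "payload": {"motion": [{"dp": [15,0.5,-0.5],"twist": [0,0,0],"hand": -1},{"dp": [30,0.5,-0.5],"twist": [0,0,0],"hand": -1},{"dp": [45,0.5,-0.5],"twist": [0,0,0],"hand": -1},{"dp": [54,0.5,-5],"twist": [0,0,0],"hand": -1},{"dp": [60,0.5,-25],"twist": [0,0,0],"hand": -1}]}}

```text
clock: 33.08
tool_pos: [0.6392, -0.0196, 0.0923]
eef_rot: [0.842, 0.539, -0.001, -0.001]
contact_force: [0.6, -1.0, -2.2]
opening: 0.154
finger_force: 50.0
```

>>> {"api": "step_arm", "payload": {"motion": [{"dp": [10,0,-25],"twist": [0,0,0],"hand": -1},{"dp": [35,-5,-45],"twist": [0,0,-0.04],"hand": -1},{"dp": [70,-15,-50],"twist": [0,0,-0.1],"hand": -1}]}}

```text
clock: 33.45
tool_pos: [0.657, 0.0484, 0.1449]
eef_rot: [0.815, 0.58, 0.001, 0.001]
contact_force: [0.2, 0.5, -2.7]
opening: 0.157
finger_force: 50.0
```

```bash
python3 - <<'E'
from h import *
st();print(goal((461.0,332.1,140),99))
for f in('top0','top2','side0','side2'):
    D=np.load(f+'.npz');W=D['W'];x,y,z=W[...,0],W[...,1],W[...,2];h=cv2.cvtColor(D['px'],cv2.COLOR_RGB2HSV)
    m=(x>.35)&(x<.6)&(y>.14)&(y<.42)&(z<.08)&((h[...,1]<70)&(h[...,2]<140)|(z>.0095))
    m=cv2.morphologyEx(m.astype(np.uint8),cv2.MORPH_OPEN,np.ones((5,5)))
    for P,ce,n in comps(W,m,800):print(f,n,*rect(P))
E
```

```text
33.45 pos [657.   48.4 144.9] yaw 70.8 zax [ 0.003 -0.002 -1.   ] F [ 0.2  0.5 -2.7] op 13.8 ff 50.0 q [-0.02  0.88 -0.25  1.55  0.28  0.75 -0.72]
('dp', [203.6, -278.3, 3.9], 'twist', [0.003, 0.001, -0.492], 'dist', 345)
top0 4208 [470. 280.] [222.7 131.1] -81.2
top2 1995 [462.2 325.6] [128.5 122.5] 9.3
side2 1588 [471.2 274.2] [223.5 133.1] -80.8
```

>>> {"api": "step_arm", "payload": {"motion": [{"dp": [17,-23,0],"twist": [0,0,-0.04],"hand": -1},{"dp": [44,-60,0],"twist": [0,0,-0.1],"hand": -1},{"dp": [73,-100,0],"twist": [0,0,-0.17],"hand": -1},{"dp": [102,-140,0],"twist": [0,0,-0.24],"hand": -1},{"dp": [130,-180,0],"twist": [0,0,-0.31],"hand": -1}]}}

```text
clock: 34.08
tool_pos: [0.5274, 0.2325, 0.1433]
eef_rot: [0.715, 0.7, 0.0, 0.0]
contact_force: [0.8, 1.0, -3.2]
opening: 0.155
finger_force: 50.0
```

```bash
python3 - <<'E'
from h import *
st();print(goal((461.1,332.5,120),99))
E
```

```text
34.08 pos [527.4 232.5 143.3] yaw 88.8 zax [ 0.001  0.    -1.   ] F [ 0.8  1.  -3.2] op 13.7 ff 50.0 q [-0.34  0.8  -0.27  1.81  0.35  0.58 -0.85]
('dp', [98.6, -68.4, 23.3], 'twist', [0.001, 0.0, -0.178], 'dist', 122)
```

>>> {"api": "step_arm", "payload": {"motion": [{"dp": [35,-24,0],"twist": [0,0,-0.06],"hand": -1},{"dp": [70,-48,0],"twist": [0,0,-0.12],"hand": -1},{"dp": [92,-64,5],"twist": [0,0,-0.17],"hand": -1},{"dp": [98.5,-68.5,15],"twist": [0,0,-0.178],"hand": -1},{"dp": [98.5,-68.5,23],"twist": [0,0,-0.178],"hand": -1}]}}

```text
clock: 34.7
tool_pos: [0.4623, 0.3306, 0.1192]
eef_rot: [0.651, 0.759, -0.0, 0.001]
contact_force: [0.6, -0.6, -2.9]
opening: 0.157
finger_force: 50.0
```

>>> {"api": "step_arm", "payload": {"motion": [{"dp": [0,0,0],"twist": [0,0,0],"hand": -1},{"dp": [0,0,0],"twist": [0,0,0],"hand": -1}]}}

```text
clock: 34.95
tool_pos: [0.4629, 0.33, 0.1198]
eef_rot: [0.651, 0.759, -0.0, 0.001]
contact_force: [-0.8, -0.1, -3.0]
opening: 0.152
finger_force: 50.0
```

```bash
python3 - <<'E'
from h import *
st();print(goal((461.1,332.5,57),99))
d,M=cam('wrist');W=cloud(d,M)
x,y,z=W[...,0],W[...,1],W[...,2]
for nm,m in(('bar',(z>.078)&(z<.095)),('pad',(z>.0038)&(z<.008)&(x>.35)&(x<.6)),('gauge z>.06',(z>.06)&(z<.16))):
    for P,ce,n in comps(W,m,250):
        print(nm,ce.round(),n,*rect(P),np.percentile(P[:,2],[5,50,95]).round(4))
d,M=cam('side');W=cloud(d,M);x,y,z=W[...,0],W[...,1],W[...,2]
a=np.radians(-81.1);u=(x-.4695)*np.cos(a)+(y-.279)*np.sin(a)
m=(x>.38)&(x<.56)&(y<.3)&(y>.17)&(z>.05)&(z<.1)
print('blade',[(k,np.median(z[m&(abs(u-k)<.006)]).round(4)) for k in(.02,.04,.06,.08)])
E
```

```text
34.95 pos [462.9 330.  119.8] yaw 98.7 zax [ 0.001 -0.001 -1.   ] F [-0.8 -0.1 -3. ] op 13.3 ff 50.0 q [-0.55  0.83 -0.26  1.85  0.4   0.52 -0.93]
('dp', [2.8, -1.4, 62.8], 'twist', [0.0, 0.001, -0.005], 'dist', 63)
bar [255. 304.] 433 [471.5 270.2] [45.5  7.1] 8.9 [0.0834 0.0843 0.0853]
pad [253. 169.] 9528 [460.9 333.3] [129.3 109.5] 8.8 [0.004 0.005 0.006]
gauge z>.06 [254. 223.] 8182 [463.  325.9] [71.4 56. ] -81.1 [0.0755 0.1064 0.1412]
gauge z>.06 [463. 222.] 1779 [615.2 340.3] [82.3 23.2] 75.8 [0.0607 0.0671 0.0693]
gauge z>.06 [254. 315.] 2035 [469.4 284.7] [99.9 45.5] -81.6 [0.0736 0.0748 0.1562]
gauge z>.06 [408. 317.] 503 [600.2 261.6] [37.8  6.6] 82.5 [0.0608 0.0671 0.0693]
blade [(0.02, np.float64(0.0754)), (0.04, np.float64(0.0751)), (0.06, np.float64(0.0758)), (0.08, np.float64(0.0747))]
```

>>> {"api": "step_arm", "payload": {"motion": [{"dp": [2.5,-1.5,15],"twist": [0,0,0],"hand": -1},{"dp": [2.5,-1.5,35],"twist": [0,0,0],"hand": -1},{"dp": [2.5,-1.5,52],"twist": [0,0,0],"hand": -1},{"dp": [2.5,-1.5,59],"twist": [0,0,0],"hand": -1},{"dp": [2.5,-1.5,62],"twist": [0,0,0],"hand": -1}]}}

```text
clock: 35.67
tool_pos: [0.4599, 0.3335, 0.0573]
eef_rot: [0.65, 0.76, -0.0, 0.0]
contact_force: [-0.0, -0.1, -1.8]
opening: 0.157
finger_force: 50.0
```

```bash
python3 - <<'E'
from h import *
st();print(goal((461.1,332.5,56),99))
E
```

```text
35.67 pos [459.9 333.5  57.3] yaw 98.9 zax [-0. -0. -1.] F [-0.  -0.1 -1.8] op 13.8 ff 50.0 q [-0.59  0.93 -0.2   1.87  0.44  0.39 -0.97]
('dp', [-1.2, 1.0, 1.3], 'twist', [-0.0, 0.0, -0.002], 'dist', 2)
```

>>> {"api": "step_arm", "payload": {"motion": [{"dp": [-1,1,0],"twist": [0,0,0],"hand": -1},{"dp": [-1,1,0.7],"twist": [0,0,0],"hand": -1},{"dp": [-1,1,1.2],"twist": [0,0,0],"hand": -1},{"dp": [-1,1,1.2],"twist": [0,0,0],"hand": -1}]}}

```text
clock: 36.17
tool_pos: [0.4613, 0.3328, 0.0569]
eef_rot: [0.65, 0.76, 0.0, 0.0]
contact_force: [-0.6, 0.1, -2.2]
opening: 0.153
finger_force: 50.0
```

```bash
python3 - <<'E'
from h import *
st()
E
```

```text
36.17 pos [461.3 332.8  56.9] yaw 98.9 zax [ 0.  0. -1.] F [-0.6  0.1 -2.2] op 13.4 ff 50.0 q [-0.59  0.93 -0.2   1.86  0.44  0.39 -0.97]
```

Less than 1 mm to go. I'll lower it a touch more, then open.

>>> {"api": "step_arm", "payload": {"motion": [{"dp": [0,0,0.7],"twist": [0,0,0],"hand": -1},{"dp": [0,0,0.9],"twist": [0,0,0],"hand": -1},{"dp": [0,0,0.9],"twist": [0,0,0],"hand": -0.5},{"dp": [0,0,0.9],"twist": [0,0,0],"hand": -0.3},{"dp": [0,0,0.9],"twist": [0,0,0],"hand": -0.2}]}}

```text
clock: 36.8
tool_pos: [0.4612, 0.3327, 0.0557]
eef_rot: [0.65, 0.76, 0.0, 0.0]
contact_force: [-0.6, 0.3, 0.6]
opening: 0.397
finger_force: 0.0
```

>>> {"api": "step_arm", "payload": {"motion": [{"dp": [0,0,0],"twist": [0,0,0],"hand": -0.1},{"dp": [0,0,0],"twist": [0,0,0],"hand": -0.1},{"dp": [0,0,-35],"twist": [0,0,0],"hand": -0.1},{"dp": [0,0,-90],"twist": [0,0,0],"hand": 0.3},{"dp": [-25,0,-150],"twist": [0,0,0],"hand": 0.3}]}}

```text
clock: 37.42
tool_pos: [0.4641, 0.3107, 0.2049]
eef_rot: [0.649, 0.761, 0.001, -0.001]
contact_force: [1.0, 0.4, 0.1]
opening: 0.643
finger_force: 0.0
```

>>> {"api": "step_arm", "payload": {"motion": [{"dp": [0,0,0],"twist": [0,0,0],"hand": 0.6},{"dp": [0,0,0],"twist": [0,0,0],"hand": 0.6}]}}

```text
clock: 37.67
tool_pos: [0.4646, 0.3088, 0.2031]
eef_rot: [0.65, 0.76, -0.0, -0.0]
contact_force: [-0.1, 0.2, -0.2]
opening: 0.801
finger_force: 0.0
```

```bash
python3 - <<'E'
from h import *
st();d,M=cam('wrist');save('w5',d);W=cloud(d,M);z=W[...,2];x=W[...,0]
reg=(x>.36)&(x<.56)
for nm,m in(('handle',(z>.05)&(z<.08)&reg),('gauge',(z>.0085)&(z<.08)&reg),('pad',(z>.0035)&(z<.08)&reg)):
    for P,ce,n in comps(W,m,150): print(nm,ce.round(),n,*rect(P),np.percentile(P[:,2],[5,50,95]).round(4))
print(goal((*cutw(3,80.5),205),65))
E
```

```text
37.67 pos [464.6 308.8 203.1] yaw 98.9 zax [-0. -0. -1.] F [-0.1  0.2 -0.2] op 70.5 ff 0.0 q [-0.47  0.69 -0.34  1.82  0.35  0.68 -0.85]
handle [255. 158.] 522 [460.1 333.8] [36.2 13.2] -81.2 [0.064  0.0667 0.0678]
gauge [255. 186.] 5518 [468.8 279.2] [169.8  69.3] -80.9 [0.0102 0.0127 0.0666]
pad [255. 184.] 16502 [469.5 278.5] [219.8 129.6] -81.2 [0.004  0.0054 0.0209]
('dp', [-546.5, 89.2, -2.4], 'twist', [-0.002, 0.001, 0.592], 'dist', 554)
```

View pics/w5.png

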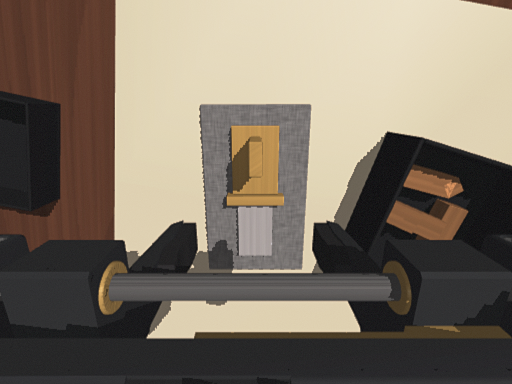

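The wrist view shows the gauge centred and aligned on the pad at (255,187), handle up. The fit agrees to within 1 mm and 0.3°. Now to shut the guard.

>>> {"api": "step_arm", "payload": {"motion": [{"dp": [-55,9,0],"twist": [0,0,0.06],"hand": 0.6},{"dp": [-110,18,0],"twist": [0,0,0.12],"hand": 0.6},{"dp": [-165,27,0],"twist": [0,0,0.18],"hand": 0.4},{"dp": [-220,36,0],"twist": [0,0,0.24],"hand": 0.3},{"dp": [-275,45,0],"twist": [0,0,0.3],"hand": 0.3}]}}

```text
clock: 38.35
tool_pos: [0.5513, 0.0432, 0.2016]
eef_rot: [0.757, 0.654, -0.001, -0.001]
contact_force: [0.4, 0.4, -0.5]
opening: 0.649
finger_force: 0.0
```

```bash
python3 - <<'E'
from h import *
st();print(goal((*cutw(3,80.5),205),65))
E
```

```text
38.35 pos [551.3  43.2 201.6] yaw 81.7 zax [-0.003  0.    -1.   ] F [ 0.4  0.4 -0.5] op 57.1 ff 0.0 q [ 0.02  0.69 -0.31  1.84  0.31  0.67 -0.61]
('dp', [-245.3, 122.4, -3.7], 'twist', [-0.003, 0.001, 0.291], 'dist', 274)
```

>>> {"api": "step_arm", "payload": {"motion": [{"dp": [-49,24,0],"twist": [0,0,0.06],"hand": 0.3},{"dp": [-98,49,0],"twist": [0,0,0.12],"hand": 0.3},{"dp": [-147,73,0],"twist": [0,0,0.18],"hand": 0.3},{"dp": [-196,98,0],"twist": [0,0,0.24],"hand": 0.3},{"dp": [-245,122,0],"twist": [0,0,0.29],"hand": 0.3}]}}

```text
clock: 38.98
tool_pos: [0.637, -0.2164, 0.2011]
eef_rot: [0.843, 0.538, -0.001, -0.001]
contact_force: [1.0, -0.2, -0.3]
opening: 0.647
finger_force: 0.0
```

>>> {"api": "step_arm", "payload": {"motion": [{"dp": [0,0,0],"twist": [0,0,0],"hand": 0.3},{"dp": [0,0,0],"twist": [0,0,0],"hand": 0.3}]}}

```text
clock: 39.22
tool_pos: [0.6365, -0.2141, 0.2015]
eef_rot: [0.843, 0.538, -0.001, -0.002]
contact_force: [-0.3, 1.4, 0.4]
opening: 0.648
finger_force: 0.0
```

```bash
python3 - <<'E'
from h import *
st();d,M=cam('wrist');W=cloud(d,M);z=W[...,2]
for P,ce,n in comps(W,(z>.09)&(z<.112),150):print(ce.round(),n,*rect(P),'cut',cutc(rect(P)[0]));c=rect(P)[0];print(goal((c[0],c[1],96.5),65))
E
```

```text
39.23 pos [ 636.5 -214.1  201.5] yaw 65.2 zax [-0.003  0.002 -1.   ] F [-0.3  1.4  0.4] op 57.0 ff 0.0 q [ 0.4   0.83 -0.27  1.46  0.26  0.89 -0.39]
[257. 199.] 466 [ 636.2 -219.6] [21.4 17.3] 65.0 cut [ 5.4 80.9]
('dp', [-6.1, 2.5, 105.5], 'twist', [-0.003, -0.001, 0.004], 'dist', 106)
```

>>> {"api": "step_arm", "payload": {"motion": [{"dp": [-6,2,15],"twist": [0,0,0],"hand": 0.3},{"dp": [-6,2,55],"twist": [0,0,0],"hand": 0.3},{"dp": [-6,2,92],"twist": [0,0,0],"hand": 0.3},{"dp": [-6,2,104.5],"twist": [0,0,0],"hand": 0.3},{"dp": [-6,2,104.5],"twist": [0,0,0],"hand": -1}], "force": 20}}

```text
clock: 39.9
tool_pos: [0.636, -0.2216, 0.0983]
eef_rot: [0.843, 0.538, -0.001, -0.001]
contact_force: [0.3, -0.3, 0.1]
opening: 0.558
finger_force: 0.0
```

>>> {"api": "step_arm", "payload": {"motion": [{"dp": [0,0,0],"twist": [0,0,0],"hand": -1},{"dp": [0,0,0],"twist": [0,0,0],"hand": -1},{"dp": [0,0,0],"twist": [0,0,0],"hand": -1},{"dp": [0,0,0],"twist": [0,0,0],"hand": -1},{"dp": [0,0,0],"twist": [0,0,0],"hand": -1}], "force": 20}}

```text
clock: 40.52
tool_pos: [0.6353, -0.2216, 0.0997]
eef_rot: [0.843, 0.538, -0.001, -0.001]
contact_force: [-3.6, 1.3, 5.5]
opening: 0.202
finger_force: 20.0
```

```bash
python3 -c "
from h import *
st();print(cutc(np.array(r.get_state()['tool_pos'])*1000));print(goal((*cutw(6,4),97),65))"
```

```text
40.52 pos [ 635.3 -221.6   99.7] yaw 65.1 zax [-0.002  0.001 -1.   ] F [-3.6  1.3  5.5] op 17.8 ff 20.0 q [ 0.39  0.96 -0.24  1.52  0.3   0.71 -0.42]
[ 7.6 80.9]
('dp', [1.7, -76.9, 2.9], 'twist', [-0.002, 0.0, 0.001], 'dist', 77)
```

>>> {"api": "step_arm", "payload": {"motion": [{"dp": [0,-14,0],"twist": [0,0,0],"hand": -1},{"dp": [0,-30,0],"twist": [0,0,0],"hand": -1},{"dp": [0,-46,0],"twist": [0,0,0],"hand": -1},{"dp": [0,-62,0],"twist": [0,0,0],"hand": -1},{"dp": [0,-73,0],"twist": [0,0,0],"hand": -1}]}}

```text
clock: 41.15
tool_pos: [0.5708, -0.1914, 0.0997]
eef_rot: [0.843, 0.538, 0.001, 0.001]
contact_force: [2.3, -2.0, 1.2]
opening: 0.201
finger_force: 20.0
```

>>> {"api": "step_arm", "payload": {"motion": [{"dp": [0,-2,0],"twist": [0,0,0],"hand": -1},{"dp": [0,-4,0],"twist": [0,0,0],"hand": -1},{"dp": [0,-6,0],"twist": [0,0,0],"hand": -1},{"dp": [0,-7,0],"twist": [0,0,0],"hand": -1}]}}

```text
clock: 41.65
tool_pos: [0.565, -0.1888, 0.0997]
eef_rot: [0.843, 0.538, 0.001, 0.001]
contact_force: [2.6, -0.8, 5.6]
opening: 0.196
finger_force: 20.0
```

```bash
python3 -c "
from h import *
st();s=r.get_state();print(cutc(np.array(s['tool_pos'])*1000),np.dot(s['contact_force'][:2],CY))"
```

```text
41.65 pos [ 565.  -188.8   99.7] yaw 65.1 zax [ 0.002 -0.001 -1.   ] F [ 2.6 -0.8  5.6] op 17.2 ff 20.0 q [ 0.36  0.88 -0.21  1.77  0.32  0.52 -0.49]
[7.6 3.3] 2.6724762621911022
```

>>> {"api": "step_arm", "payload": {"motion": [{"dp": [0,-1,0],"twist": [0,0,0],"hand": -1},{"dp": [0,-2,0],"twist": [0,0,0],"hand": -1},{"dp": [0,-3,0],"twist": [0,0,0],"hand": -1},{"dp": [0,-3,0],"twist": [0,0,0],"hand": -1}]}}

```text
clock: 42.15
tool_pos: [0.5627, -0.1876, 0.0997]
eef_rot: [0.843, 0.538, 0.001, 0.001]
contact_force: [3.1, 0.3, 6.0]
opening: 0.199
finger_force: 20.0
```

```bash
python3 -c "
from h import *
st();s=r.get_state();print(cutc(np.array(s['tool_pos'])*1000),np.dot(s['contact_force'][:2],CY))"
```

```text
42.15 pos [ 562.7 -187.6   99.7] yaw 65.1 zax [ 0.003 -0.001 -1.   ] F [3.1 0.3 6. ] op 17.5 ff 20.0 q [ 0.36  0.88 -0.21  1.78  0.32  0.51 -0.49]
[7.5 0.7] 2.6432290059373647
```

>>> {"api": "step_arm", "payload": {"motion": [{"dp": [0,-1,0],"twist": [0,0,0],"hand": -1},{"dp": [0,-2,0],"twist": [0,0,0],"hand": -1},{"dp": [0,-3,0],"twist": [0,0,0],"hand": -1},{"dp": [0,-3,0],"twist": [0,0,0],"hand": -1}]}}

```text
clock: 42.65
tool_pos: [0.5625, -0.1876, 0.0997]
eef_rot: [0.843, 0.538, 0.003, 0.003]
contact_force: [8.3, -4.1, -0.1]
opening: 0.198
finger_force: 20.1
```

```bash
python3 -c "
from h import *
st();s=r.get_state();print(cutc(np.array(s['tool_pos'])*1000),np.dot(s['contact_force'][:2],CY))"
```

```text
42.65 pos [ 562.5 -187.6   99.7] yaw 65.0 zax [ 0.009 -0.002 -1.   ] F [ 8.3 -4.1 -0.1] op 17.4 ff 20.1 q [ 0.36  0.87 -0.2   1.79  0.33  0.5  -0.49]
[7.6 0.5] 9.234878228369551
```

The shut stop is reached: force rose to 9 N with no further travel, 80 mm from the open stop. Release and check.

>>> {"api": "step_arm", "payload": {"motion": [{"dp": [0,0,0],"twist": [0,0,0],"hand": 0.3},{"dp": [0,0,0],"twist": [0,0,0],"hand": 0.3},{"dp": [0,0,0],"twist": [0,0,0],"hand": 0.3},{"dp": [0,0,-50],"twist": [0,0,0],"hand": 0.3},{"dp": [0,0,-110],"twist": [0,0,0],"hand": 0.3}]}}

```text
clock: 43.28
tool_pos: [0.5568, -0.1854, 0.2088]
eef_rot: [0.843, 0.538, -0.002, -0.002]
contact_force: [1.1, 0.2, -0.7]
opening: 0.65
finger_force: 0.0
```

```bash
python3 - <<'E'
from h import *
st();d,M=cam('wrist');W=cloud(d,M);z=W[...,2]
for P,ce,n in comps(W,(z>.09)&(z<.112),150):print(ce.round(),n,*rect(P),'cut',cutc(rect(P)[0]))
print(goal((450,-30,300),80))
E
```

```text
43.27 pos [ 556.8 -185.4  208.8] yaw 65.1 zax [-0.005  0.001 -1.   ] F [ 1.1  0.2 -0.7] op 57.2 ff 0.0 q [ 0.4   0.71 -0.27  1.73  0.26  0.74 -0.44]
[262. 188.] 450 [ 563.6 -185.6] [21.3 16.8] 65.5 cut [5.3 0.7]
('dp', [94.9, -166.1, -84.1], 'twist', [0.01, -0.001, -0.261], 'dist', 209)
```

>>> {"api": "step_arm", "payload": {"motion": [{"dp": [20,-50,-30],"twist": [0,0,0],"hand": 0.5},{"dp": [40,-100,-60],"twist": [0,0,0],"hand": 0.5},{"dp": [50,-140,-80],"twist": [0,0,0],"hand": 0.5},{"dp": [50,-160,-100],"twist": [0,0,0],"hand": 0.5}]}}

```text
clock: 43.82
tool_pos: [0.4319, -0.0713, 0.3094]
eef_rot: [0.842, 0.539, -0.001, -0.001]
contact_force: [0.6, -0.6, -0.9]
opening: 0.748
finger_force: 0.0
```

```bash
python3 - <<'E'
from h import *
st()
for c in('side','top'):
    d,M=cam(c);save('end_'+c,d)
    for t in('offcut1','heart','jar','ringcone'):print(c,t,find(c,t,M,5))
E
```

```text
43.83 pos [431.9 -71.3 309.4] yaw 65.3 zax [-0.002  0.    -1.   ] F [ 0.6 -0.6 -0.9] op 65.8 ff 0.0 q [ 0.29  0.39 -0.33  2.03  0.18  0.75 -0.58]
side offcut1 [(0.63, [0.65, 0.277, 0.029])]
side heart [(0.67, [0.767, 0.038, 0.014])]
side jar [(0.65, [0.349, -0.159, 0.056]), (0.55, [0.478, 0.253, 0.013])]
side ringcone [(0.66, [0.74, -0.234, 0.009])]
top offcut1 [(0.55, [0.667, 0.328, 0.032]), (0.5, [0.707, 0.273, 0.029])]
top heart [(0.78, [0.77, 0.048, 0.013])]
top jar []
top ringcone [(0.96, [0.737, -0.219, 0.012])]
```

View pics/end_side.png

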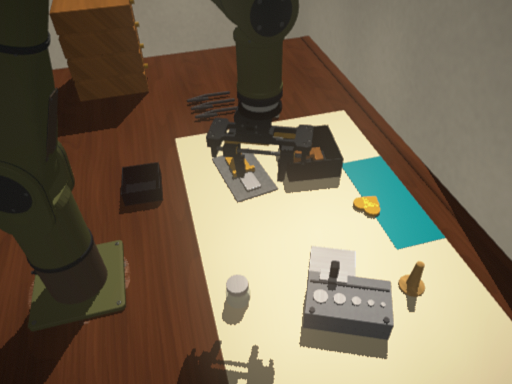

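View pics/end_top.png

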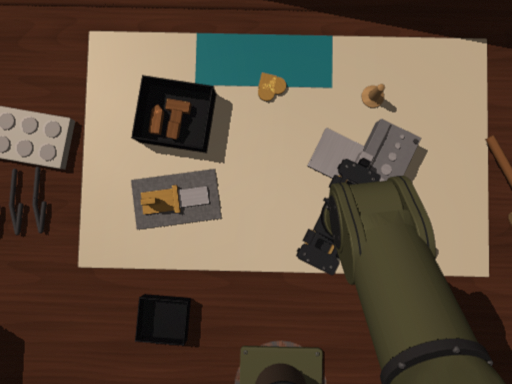

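Both end views show the offcuts in the bin ((170,118) from the top), the gauge centred on the pad (176,200), the guard shut (335,268 from the side), the sheet clear and the bystanders in place.

```bash
python3 -c "
from h import *
print(r.finish_job())"
```

```text
the job is handed in; nothing more can be done
None
```

The job is handed in: the three offcuts present are in the larger bin, the gauge was pushed in square to its shoulder and drawn out, it lies handle up in the middle of its pad, and the guard is fully shut; the heart, jar and ring cone were not touched.

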